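Empty a beaker of grinding balls into the wash basket and hold the bath lid open

TASK

Get the grinding balls ready for washing: pick up the beaker, tip all four steel balls out of it into the wire basket, and stand the empty beaker upright on the worktop again. Then raise the lid of the ultrasonic bath and hold it open at 60 degrees, so that a colleague can lower the basket in; the lid falls shut by itself, so finish while still holding it there, and leave the other things on the worktop where they are.

Things in the scene. Friction and masses are not known exactly. Their poses are not given: they have to be found in the camera images.
- beaker: clear 100 ml beaker, straight-sided, open at the top, 53 mm outside diameter, 70 mm tall, bore about 40 mm, base 3 mm thick, 0.12 kg; origin at the centre of its underside, z along its axis to the mouth. At the start it stands upright on the worktop with the four balls in it. It changes places with the basket between starts: either of the two may be the one on the left.
- ball_1_center (a point): centre of one of four equal loose steel grinding balls, 16 mm in diameter, 17 g; at the start in the beaker. They roll freely, and leave the beaker once it is tipped a little past level.
- ball_2_center (a point): centre of one of four equal loose steel grinding balls, 16 mm in diameter, 17 g; at the start in the beaker. They roll freely, and leave the beaker once it is tipped a little past level.
- ball_3_center (a point): centre of one of four equal loose steel grinding balls, 16 mm in diameter, 17 g; at the start in the beaker. They roll freely, and leave the beaker once it is tipped a little past level.
- ball_4_center (a point): centre of one of four equal loose steel grinding balls, 16 mm in diameter, 17 g; at the start in the beaker. They roll freely, and leave the beaker once it is tipped a little past level.
- basket: open rectangular steel wire basket, loose, 0.6 kg; 130 mm (its x) by 140 mm (its y) outside, 45 mm tall, sides and floor about 4 mm thick (balls do not pass the mesh); origin at the centre of its underside, z up
- bath: benchtop ultrasonic cleaning bath, fixed to the worktop: steel tank on a grey plastic base, 170 mm deep (its x) by 200 mm wide (its y) by 105 mm tall, black panel with a knob on its front; origin at the centre of its underside, its x points from the front (robot side) to the back, z up. The lid covers its top.
- lid (a joint): opening angle of the bath's steel lid in rad: 0 shut, growing as the front edge rises, stop at 1.45; 60 degrees is 1.047. It is hinged along the back edge and falls shut from any angle when let go. Lid mass about 0.5 kg; plate 170 by 202 mm, its upper face 113 mm above the worktop when shut.
- lid_bar (a point): middle of the lid's black handle: a round bar of 12 mm diameter, parallel to the hinge (bath y), straight for 98 mm, on two end posts 110 mm apart; the bar's middle is 135 mm in front of the hinge line and 43 mm above it when the lid is shut (148 mm above the worktop), 31 mm of air between bar and lid. Moves with the lid; the bar can turn in a grip.
- lid_hinge (a point): middle of the lid's hinge line, at the top of the bath's back edge: 85 mm behind the bath's origin, 105 mm above the worktop; fixed to the bath; the hinge line runs along the bath's y
- timer: bystander: light grey lab timer, 58x62x21 mm, lying near the front edge of the worktop; origin under its centre
- petri_open: bystander: open dish with red medium, 87 mm diameter, 14 mm tall; origin under its centre
- dropper_bottle: bystander: white dropper bottle, 29 mm diameter, 82 mm tall; origin under its centre
- small_jar: bystander: small glass jar with screw lid, 47 mm diameter, 43 mm tall; origin under its centre
- slide_box: bystander: small carton of microscope slides, 34x82x26 mm; origin under its centre
Things that resemble listed ones, but are neither listed nor needed, are in the scene too. Of the things that look like the beaker, take the one that is farthest to the robot's right at the start.

How it is judged:
By the outcome, as a careful person would: the job done as asked, in the order asked, and still so for the second after the job is handed in, while the arm keeps its last pose, push and grip.
It also fails if it takes over 72 s, if anything falls off the work surface, if the arm or the gripper's body presses on something with over 40 N, if the wrist force passes 120 N, or if a joint passes its speed limit or range.

ROBOT

A 6-joint arm with a two-finger parallel gripper is mounted at the origin on a cart in front of the work surface, level with it; the furniture and walls round the work are solid. World frame = base frame: x ahead of the robot, y to its left, z up, the work surface at z = 0. Lengths are in m, angles in degrees, forces in N, time in s.
With the tool pointing down it reaches from about 0.25 to 0.725 m from the base axis. Payload 9.7 kg.
Tool frame: the origin (TCP) lies at the very end of the fingers, on their centre line; the grasp point (between the pads) lies 19 mm behind it; z points along the fingers, y is the line along which they close (so a half turn about z gives the same grasp; the last joint's range is limited). The gripper opens to 85 mm and grips with 20 to 120 N. Pads are 22 mm wide; open, the fingers measure 114 mm over their backs; the gripper's body (76 mm by 85 mm) begins 54 mm behind the grasp point. The pads swing forward as they close: fully open they stand 13 mm farther back than shut.
Start: joints at [76.375, 4.979, 10.078, 95.1, 0, 90], TCP at [0.13, 0.535, 0.231] pointing down, gripper open.
Joint ranges: [-179.16, 179.16], [-48.56, 103.87], [-65.8, 70.77], [-126.05, 130.52], [-82.76, 87.17], [-180, 180]. Speed limits (degrees/s): [127.2, 127.2, 147.25, 180, 180, 180].

INTERFACE

Orientations are given as [roll, pitch, yaw] about the fixed x, y, z axes, in that order (R = Rz(yaw) Ry(pitch) Rx(roll)).
In Python, from workcell import bot gives the robot as it stands.
- The arm moves only by the tool step_arm, never from a script. Its argument "targets" is a list of rows, each a list of 3 entries, a list of its own where there are three numbers: the opening, from 0 (shut) to 1 (fully open), then the shift along the world's x, y, z in mm, then the turn, a rotation vector about the world's x, y, z in rad. In form: [[grip, [tx, ty, tz], [wx, wy, wz]], ...]. A call has 1 to 8 rows; each row is the pose to reach, as a shift and turn from the pose commanded when the call began; what a row does not reach only later rows make up. A row lasts 1/10 s, in which the tool goes at most 50 mm and 8.59 degrees, less where a joint would pass 70% of its speed; a pose out of reach is approached as far as the arm can. A call with a gripper value outside its range is refused whole. The fingers move at their own pace and stop on an object; "force" is the grip in N (left out, the last holds). Time passes only in rows, so rows that repeat a pose let the fingers close. It gives the time, the measured TCP pose, the force, the opening and the grip force at its end, in the units of the state.
- bot.get_obs(): the state, without advancing time (a new reading comes with each control period).
- bot.camera(name): name is "side" or "top" or "wrist"; returns (picture, depth): 384x512x3 uint8, red, green, blue; 384x512 float32, m along the optical axis (not along the pixel's ray), 0 where there is no reading.
- bot.camera_params(name): a dict with "K" (3x3 intrinsics, pixels), "R" (3x3) and "t" (3): a world point X has camera coordinates R X + t. Camera axes: x right, y down, z forward; pixel columns grow to the right and rows downward; lengths in m; the calibration is good to about 2 mm. A picture is of the moment at which its call begins: read the wrist's pose just before it. camera_params takes no time and is no camera call; for the wrist camera it gives the pose at the moment of the call.
- bot.job_done(): hands the job in; it is judged then, once.
The state is a dict: "time": time; "q": joint angles; "qd": joint speeds; "joint_efforts": joint torques, N m; "ee_pos": TCP position; "tcp_rot": TCP orientation; "wrist_force": force on the tool from outside, world axes, zero at the start; "torque": the same for the moment, N m; "opening": finger opening in m; "grasp_force": force on a finger pad.
Only numpy, scipy, OpenCV 4.12 (cv2) and the standard library are available. Lean on these libraries where they do the work, as an engineer would, in place of code of your own. Each camera call takes 0.05 s, during which the arm holds its last target. There are 200 camera calls.

## Working session

There is one attempt and no reset: what is moved stays moved. The work goes in short steps, Python scripts to look and compute and a tool call to move; the robot and the scene stay as the last step left them, time stands still between calls to the robot, and variables do not carry over. Pictures are saved under pics/ and viewed, at most 10 in all, crops included, and the job is handed in when it is done.

Besides the shell and the picture viewer there is one more tool, called after "Emit:" as a command line: name --argument value ..., lists and objects as JSON in quotes. step_arm: Moves the arm, as the interface text tells. Its arguments: {"type":"object","properties":{"targets":{"type":"array","items":{"type":"array"}},"force":{"type":"number"}},"required":["targets"]}

```bash
ls; mkdir -p pics; cat > h.py <<'E'
import numpy as np, cv2
from workcell import bot
def cloud(n):
    p,d=bot.camera(n); c=bot.camera_params(n)
    v,u=np.mgrid[:384,:512]
    K=c["K"];X=np.stack([(u-K[0][2])/K[0][0]*d,(v-K[1][2])/K[1][1]*d,d],-1)
    W=(X-np.array(c["t"]))@np.array(c["R"]); W[d==0]=np.nan
    return p,W
E
python3 - <<'E'
from h import *
o=bot.get_obs();print(o["time"],o["ee_pos"],o["tcp_rot"],o["opening"])
for n in("top","side"):
    p,W=cloud(n);np.savez("pics/"+n,p=p,W=W)
    cv2.imwrite(f"pics/{n}0.png",cv2.resize(p[...,::-1],(800,600),interpolation=cv2.INTER_CUBIC))
    c=bot.camera_params(n);print(n,-np.array(c["R"]).T@c["t"],np.array(c["R"]).round(2).tolist())
E
```

```text
pics
0.0 [0.12951228 0.53429048 0.23056419] [-1.79922705e+02 -5.79559468e-04  1.66372344e+02] 0.0855819736367801
top [-0.54193452 -0.43015881  1.51919319] [[0.36, -0.93, 0.01], [-0.73, -0.29, -0.62], [0.58, 0.22, -0.78]]
side [0.34879216 0.82160012 0.75255719] [[-0.99, -0.15, -0.02], [-0.08, 0.59, -0.81], [0.13, -0.79, -0.59]]
```

View pics/top0.png

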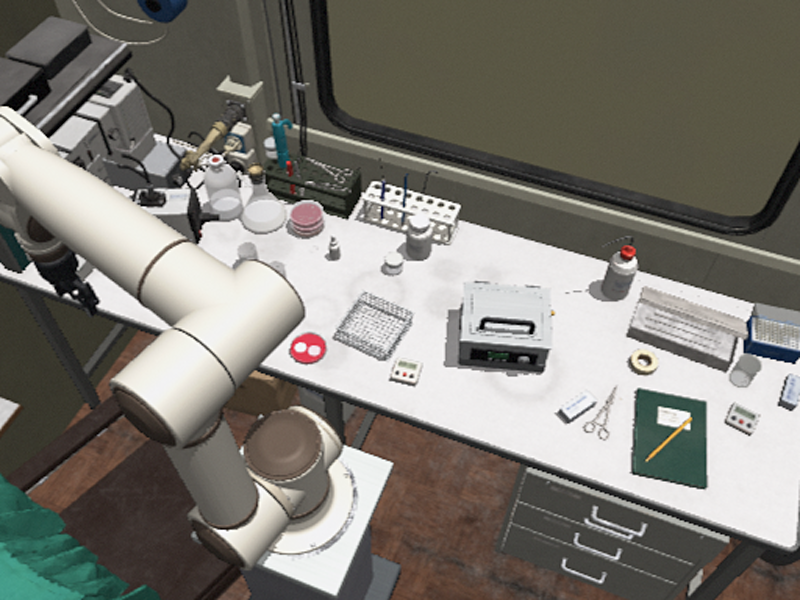

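View pics/side0.png

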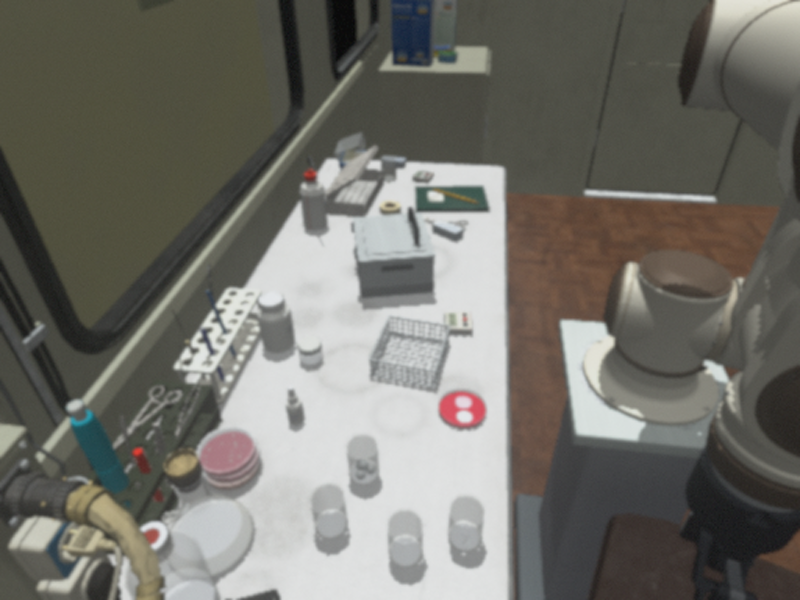

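Top view: basket at (373,325), bath at (505,325) with its handle at (507,325), timer at (405,370), petri dish at (308,347). Side view, beaker candidates: (363,460) with dark balls in it, (330,515), (405,540) and (466,525). There is also a grey tumbler far away at top (745,370). Next: a close crop and measurements.

```bash
python3 - <<'E'
from h import *
s=np.load("pics/side.npz");t=np.load("pics/top.npz")
p,W=s["p"],s["W"]
a=cv2.resize(p[265:375,190:330,::-1],(560,440),interpolation=cv2.INTER_CUBIC)
b=cv2.resize(t["p"][150:250,200:380,::-1],(720,400)[:2],interpolation=cv2.INTER_CUBIC)
cv2.imwrite("pics/c1.png",a)
def at(W,u,v):
    return np.nanmedian(W[v-1:v+2,u-1:u+2].reshape(-1,3),0).round(3)
k=.64
for n,u,v in[("b1",363,440),("b1",363,460),("b1bot",363,475),("b2",330,515),("b3",405,540),("b4",466,525),("petri",462,408),("jar",311,348),("drop",293,400),("timer",458,323)]:
    print(n,at(W,int(u*k),int(v*k)))
T=t["W"];print("far",at(T,int(745*k),int(365*k)))
for n,M in(("side",W),("top",T)):
    z=M[...,2];x=M[...,0];y=M[...,1]
    # lid top plane / handle
    m=(z>.105)&(z<.125)&(x>.3)&(x<.75)&(y<-.05)&(y>-.45)
    if m.sum()>50:print(n,"lid",m.sum(),cv2.minAreaRect(M[m][:,:2].astype(np.float32)),np.median(z[m]))
    m=(z>.135)&(z<.16)&(x>.3)&(x<.75)&(y<-.05)&(y>-.45)
    if m.sum()>10:print(n,"bar",m.sum(),cv2.minAreaRect(M[m][:,:2].astype(np.float32)),M[m].mean(0))
    m=(z>.03)&(z<.05)&(x>.25)&(x<.6)&(y<.2)&(y>-.1)
    pts=M[m][:,:2].astype(np.float32)
    nl,lab,st,ce=cv2.connectedComponentsWithStats(m.astype(np.uint8),connectivity=8)
    for i in range(1,nl):
        if st[i,4]>20:print(n,"bk",st[i],cv2.minAreaRect(M[lab==i][:,:2].astype(np.float32)))
    m=(z>.005)&(z<.09)&(x>.2)&(x<.6)&(y<.6)&(y>.15)
    nl,lab,st,ce=cv2.connectedComponentsWithStats(m.astype(np.uint8),connectivity=8)
    for i in range(1,nl):
        if st[i,4]>40:q=M[lab==i];print(n,"obj",st[i],q.min(0).round(3),q.max(0).round(3))
E
```

```text
b1 [0.497 0.266 0.056]
b1 [0.489 0.311 0.064]
b1bot [0.489 0.313 0.03 ]
b2 [0.514 0.407 0.065]
b3 [0.412 0.393 0.004]
b4 [0.327 0.358 0.005]
petri [0.346 0.133 0.007]
jar [0.642 0.052 0.045]
drop [0.631 0.203 0.061]
timer [ 0.366 -0.093  0.021]
far [ 0.663 -0.824  0.03 ]
side lid 1324 ((0.5381839275360107, -0.28109705448150635), (0.17557351291179657, 0.20618416368961334), 15.474723815917969) 0.11383349360792505
side bar 75 ((0.4863193929195404, -0.2923417091369629), (0.01204270962625742, 0.11702748388051987), 15.423840522766113) [ 0.48372791 -0.27935222  0.15116309]
side bk [236 202  53  39 323] ((0.4538522958755493, 0.009602561593055725), (0.14450611174106598, 0.13069671392440796), 82.81788635253906)
side obj [281 263  30  12 179] [0.305 0.15  0.005] [0.384 0.178 0.019]
side obj [221 276  22  35 626] [0.467 0.212 0.005] [0.519 0.315 0.073]
side obj [197 308  26  37 747] [0.497 0.353 0.005] [0.566 0.41  0.073]
side obj [287 315  25  38 767] [0.302 0.349 0.005] [0.354 0.401 0.074]
side obj [247 324  25  39 785] [0.384 0.341 0.005] [0.435 0.436 0.074]
top lid 2048 ((0.5401650071144104,
[... 257 characters left out ...]
170995]
top bk [222 186  43  35 134] ((0.46894675493240356, 0.0055282264947891235), (0.1420956701040268, 0.11239646375179291), 84.47533416748047)
top bk [215 201   8  12  26] ((0.42514872550964355, 0.07982746511697769), (0.05039605870842934, 0.012807999737560749), 4.642352104187012)
top bk [222 212  21  11  36] ((0.3943972587585449, 0.01387239620089531), (0.08673644065856934, 0.007316629868000746), 82.10449981689453)
top obj [107 133  25  23 219] [0.512 0.535 0.005] [0.6   0.599 0.09 ]
top obj [149 153  20  17 180] [0.493 0.355 0.006] [0.598 0.45  0.083]
top obj [169 160  21  18 123] [0.489 0.261 0.005] [0.597 0.354 0.078]
top obj [179 211  19  19 111] [0.307 0.15  0.005] [0.392 0.195 0.022]
```

View pics/c1.png

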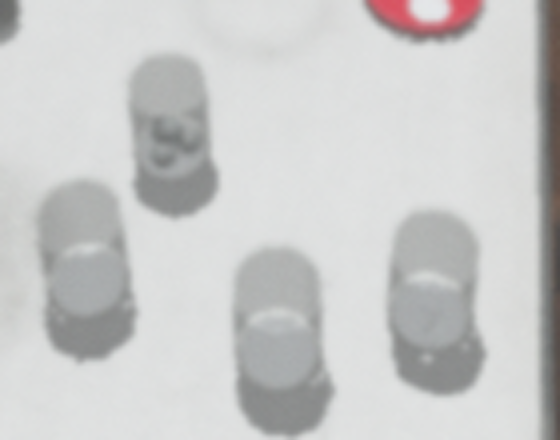

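Side crop: only the beaker at side (363,460), crop (170,130), holds dark balls. It is also the rightmost of the group of four. The grey tumbler at top (745,370) measures y=-0.82, out of reach and without balls, so I take the beaker at (363,460). Next I refine its position and work out the first move.

```bash
cat >> h.py <<'E'
from scipy.spatial.transform import Rotation as Ro
from scipy.optimize import least_squares
def rot(o): return Ro.from_euler("xyz",o["tcp_rot"],degrees=True)
def Rt(head,tilt):  # tool heading, tilt below horizontal, closing axis (y) to the left
    h=np.radians(head);t=np.radians(tilt)
    z=np.array([np.cos(t)*np.cos(h),np.cos(t)*np.sin(h),-np.sin(t)]);y=np.array([-np.sin(h),np.cos(h),0])
    return Ro.from_matrix(np.stack([np.cross(y,z),y,z],1))
def go(p,R,grasp=True):
    o=bot.get_obs();p=np.array(p,float)
    if grasp:p=p+R.as_matrix()[:,2]*.019
    print("tcp",p.round(3),"shift mm",((p-o["ee_pos"])*1e3).round(1),"rv",(R*rot(o).inv()).as_rotvec().round(3))
E
python3 - <<'E'
from h import *
W=np.load("pics/side.npz")["W"]
q=W[276:311,221:243].reshape(-1,3);q=q[(q[:,2]>.01)&(q[:,2]<.068)]
cam=np.array([.349,.822]);
f=lambda c:np.hypot(*(q[:,:2]-c).T)-.0265
q0=q
for i in range(3):
    r=least_squares(f,[.493,.288],loss="soft_l1",f_scale=.002)
print("beaker",r.x,np.median(abs(f(r.x))),len(q))
o=bot.get_obs();c=bot.camera_params("wrist");cp=-np.array(c["R"]).T@c["t"]
print("cam in tool",rot(o).inv().apply(cp-o["ee_pos"]),o["q"])
R=Rt(20,25);b=np.array([.493,.288,.045])
go(b-R.as_matrix()[:,2]*.12+[0,0,.1],Rt(20,90));go(b-R.as_matrix()[:,2]*.12,R);go(b,R)
print("stage2",(R*Rt(20,90).inv()).as_rotvec())
E
```

```text
beaker [0.49273866 0.28899256] 0.0026197821307744514 525
cam in tool [ 0.0731228  -0.0011045  -0.14272125] [7.63732844e+01 5.00726915e+00 1.00375580e+01 9.50993851e+01
 9.37392982e-04 9.00006257e+01]
tcp [0.391 0.251 0.177] shift mm [ 261.3 -283.5  -53.9] rv [0.001 0.    0.587]
tcp [0.407 0.257 0.088] shift mm [ 277.5 -277.6 -143. ] rv [ 0.065 -1.148  0.523]
tcp [0.509 0.294 0.037] shift mm [ 379.7 -240.4 -193.7] rv [ 0.065 -1.148  0.523]
stage2 [ 0.38800954 -1.06604746  0.        ]
```

Emit:
step_arm --targets '[[1,[0,0,60],[0,0,0]],[1,[60,-60,60],[0,0,-0.15]],[1,[110,-110,60],[0,0,-0.3]],[1,[150,-160,60],[0,0,-0.45]],[1,[190,-200,60],[0,0,-0.6]],[1,[200,-250,40],[0,0,-0.75]],[1,[220,-280,20],[0,0,-0.9]],[1,[220,-280,20],[0,0,-1.05]]]'

```text
time: 0.9
ee_pos: [0.3433, 0.264, 0.2546]
tcp_rot: [180.0, -0.0, 105.9]
wrist_force: [1.0, 1.1, 0.1]
opening: 0.0852
grasp_force: 0.0
```

```bash
python3 - <<'E'
from h import *
o=bot.get_obs();print(o["time"],o["q"].round(1) if hasattr(o["q"],"round") else o["q"],o["ee_pos"],o["tcp_rot"])
E
```

```text
0.9 [ 37.6 -10.3  -2.   98.3  -0.  111.7] [0.34332468 0.26396009 0.25455034] [ 1.79979300e+02 -5.53408068e-03  1.05869394e+02]
```

```bash
python3 - <<'E'
from h import *
R=Rt(22,35);b=np.array([.493,.289,.048]);z=R.as_matrix()[:,2]
go(b-z*.11,R);go(b+z*.003,R)
E
```

```text
tcp [0.424 0.261 0.1  ] shift mm [  80.6   -2.9 -154.4] rv [-0.472 -0.964  1.534]
tcp [0.51  0.296 0.035] shift mm [ 166.4   31.8 -219.2] rv [-0.472 -0.964  1.534]
```

Emit:
step_arm --targets '[[1,[0,0,0],[-0.035,-0.07,0.11]],[1,[0,0,0],[-0.07,-0.14,0.22]],[1,[0,0,0],[-0.11,-0.215,0.34]],[1,[0,0,0],[-0.145,-0.29,0.46]],[1,[0,0,0],[-0.18,-0.36,0.57]],[1,[0,0,0],[-0.21,-0.43,0.68]],[1,[0,0,0],[-0.245,-0.5,0.79]],[1,[0,0,0],[-0.28,-0.57,0.9]]]'

```text
time: 1.7
ee_pos: [0.3425, 0.2658, 0.2548]
tcp_rot: [165.9, 32.7, 155.7]
wrist_force: [-0.1, -0.8, 0.2]
opening: 0.0857
grasp_force: 0.0
```

```bash
cat > g.py <<'E'
from h import *
o=bot.get_obs();print(o["time"],np.round(o["q"],1))
R=Rt(22,35);b=np.array([.493,.289,.048]);z=R.as_matrix()[:,2]
go(b-z*.11,R);go(b+z*.003,R)
E
python3 g.py
```

```text
1.7 [ 56.  -35.1 -26.   77.3 -28.4  70.6]
tcp [0.424 0.261 0.1  ] shift mm [  81.4   -4.7 -154.6] rv [-0.189 -0.39   0.625]
tcp [0.51  0.296 0.035] shift mm [ 167.2   30.  -219.4] rv [-0.189 -0.39   0.625]
```

Emit:
step_arm --targets '[[1,[20,0,-10],[-0.03,-0.06,0.1]],[1,[45,0,-30],[-0.06,-0.125,0.2]],[1,[65,-2,-55],[-0.09,-0.19,0.3]],[1,[80,-4,-80],[-0.12,-0.25,0.4]],[1,[80,-5,-110],[-0.15,-0.31,0.5]],[1,[81,-5,-135],[-0.18,-0.375,0.6]],[1,[81,-5,-155],[-0.189,-0.39,0.625]],[1,[81,-5,-155],[-0.189,-0.39,0.625]]]'

```text
time: 2.5
ee_pos: [0.4495, 0.284, 0.0872]
tcp_rot: [-179.4, 53.4, -158.3]
wrist_force: [-0.4, -1.4, -1.1]
opening: 0.0849
grasp_force: 0.0
```

```bash
python3 g.py; python3 - <<'E'
from h import *
p,W=cloud("side");np.savez("pics/s1",p=p,W=W)
cv2.imwrite("pics/s1.png",cv2.resize(p[170:360,150:400,::-1],(800,600),interpolation=cv2.INTER_CUBIC))
E
```

```text
2.5 [ 40.6 -48.5 -62.6  24.1 -15.7  11.6]
tcp [0.424 0.261 0.1  ] shift mm [-25.6 -22.9  13. ] rv [ 0.016 -0.024  0.015]
tcp [0.51  0.296 0.035] shift mm [ 60.2  11.8 -51.8] rv [ 0.016 -0.024  0.015]
```

View pics/s1.png

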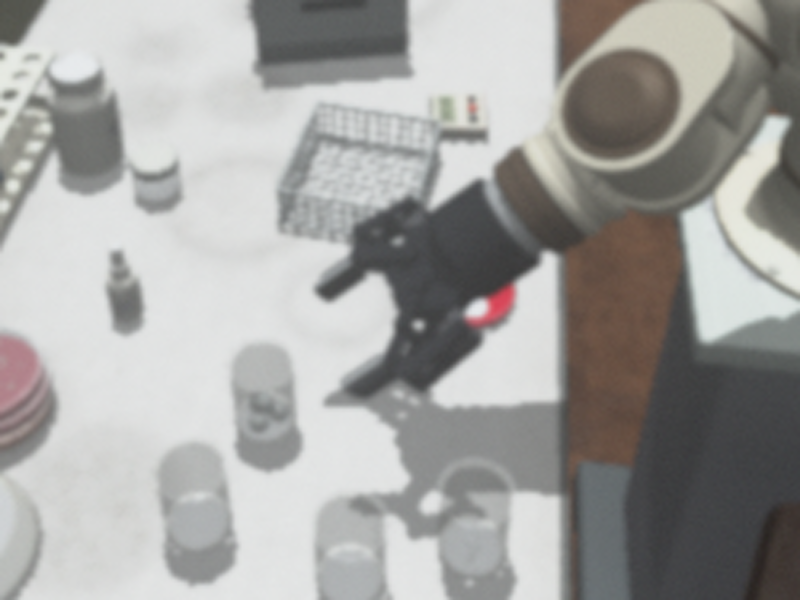

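```bash
cat > fk.py <<'E'
from h import *
D=[([76.373,5.007,10.038,95.099,0,90],[.12951,.53429,.23056],[-179.92,0,166.37]),
([37.6,-10.3,-2,98.3,0,111.7],[.34332,.26396,.25455],[179.98,0,105.87]),
([56,-35.1,-26,77.3,-28.4,70.6],[.3425,.2658,.2548],[165.9,32.7,155.7])]
E
python3 - <<'E'
from fk import *
o=bot.get_obs();D.append((list(o["q"]),list(o["ee_pos"]),list(o["tcp_rot"])))
print(D[-1])
c=lambda ax,a:Ro.from_euler(ax,a,degrees=True)
def FK(q,P):
    H,L1,a,L2,b,u,w,d,o1,s5=P
    # planar chain in x-z, pitch positive = down (rot about +y)
    A=c("y",q[1]+a);B=c("y",q[1]-q[2]+b);C=c("y",q[1]-q[2]+q[3]);W=C*c("z",np.sign(s5)*q[4])
    p=np.array([o1,0,H])+A.apply([0,0,L1])+B.apply([L2,0,0])+C.apply([u,0,w])+W.apply([d,0,0])
    J=c("z",q[0]); z=J.apply(W.apply([1,0,0]))
    return J.apply(p),z
best=None
for s in(1,-1):
    f=lambda P:np.concatenate([np.r_[(FK(q,np.r_[P,s])[0]-p)*1e3,(FK(q,np.r_[P,s])[1]-Ro.from_euler("xyz",r,degrees=True).as_matrix()[:,2])*50] for q,p,r in D]+[(P-x0)*np.array([5,5,.05,5,.05,5,20,5,20])])
    for H0 in(.2,.3,.36):
        x0=np.array([H0,.38,0,.38,0,.09,0,.25,0]);
        r=least_squares(f,x0);print(s,H0,r.cost,r.x.round(3),f(r.x)[:24].round(1)[18:])
E
```

```text
([np.float64(40.68513222410072), np.float64(-48.48911677324017), np.float64(-62.362714803308364), np.float64(24.18527164321814), np.float64(-15.7873731304248), np.float64(11.714954936494296)], [np.float64(0.4503970627163588), np.float64(0.28494547265403963), np.float64(0.09105168972772722)], [np.float64(-179.5791897143843), np.float64(53.613282293459676), np.float64(-158.54446553386765)])
1 0.2 0.4322173870854125 [ 1.600e-01  4.200e-01 -9.000e-03  5.210e-01 -3.944e+00  1.450e-01
  0.000e+00  2.850e-01 -1.000e-03] [-0.1  0.1  0.   0.   0.  -0. ]
1 0.3 0.6555851939431739 [ 1.610e-01  4.200e-01  3.000e-03  5.210e-01 -3.906e+00  1.450e-01
  0.000e+00  2.850e-01 -1.000e-03] [-0.1  0.1  0.   0.   0.  -0. ]
1 0.36 0.9090762123549181 [ 1.610e-01  4.200e-01  1.000e-02  5.210e-01 -3.884e+00  1.450e-01
  0.000e+00  2.850e-01 -1.000e-03] [-0.1  0.1  0.   0.   0.  -0. ]
-1 0.2 1548.1119908725036 [ -0.163   0.357  -6.142   0.804 -21.134   0.602   0.189  -0.284  -0.355] [ -0.1   0.3   0.4 -17.7  20.6  -0. ]
-1 0.3 1549.1450518109095 [ -0.163   0.357  -6.126   0.804 -21.111   0.602   0.189  -0.284  -0.355] [ -0.1   0.3   0.4 -17.7  20.6  -0. ]
-1 0.36 1549.8843581329538 [ -0.163   0.357  -6.116   0.804 -21.097   0.602   0.189  -0.284  -0.355] [ -0.1   0.3   0.4 -17.7  20.6  -0. ]
```

```bash
cat > fk.py <<'E'
from h import *
P=[.1605,.42,0,.521,-3.92,.145,0,.285,-.001]
LO=np.array([-179,-47.5,-64.5,-125,-81.5,-178.]);HI=np.array([179,103,69.5,129,86,178.])
c=lambda ax,a:Ro.from_euler(ax,a,degrees=True)
M0=Ro.from_matrix(np.array([[0,0,1],[0,1,0],[-1,0,0]]))
def FK(q):
    H,L1,a,L2,b,u,w,d,o1=P
    A=c("y",q[1]+a);B=c("y",q[1]-q[2]+b);C=c("y",q[1]-q[2]+q[3]);W=C*c("z",q[4])
    p=np.array([o1,0,H])+A.apply([0,0,L1])+B.apply([L2,0,0])+C.apply([u,0,w])+W.apply([d,0,0])
    J=c("z",q[0]); return J.apply(p),J*W*M0*c("z",q[5])
def IK(p,R,q0):
    f=lambda q:np.r_[(FK(q)[0]-p)*100,(FK(q)[1]*R.inv()).as_rotvec()*30]
    r=least_squares(f,np.clip(q0,LO+.01,HI-.01),bounds=(LO,HI));return r.x,r.cost
E
cat > s.py <<'E'
from fk import *
rng=np.random.default_rng(0)
o=bot.get_obs();p,R=FK(o["q"]);print("chk",p-o["ee_pos"],(R*rot(o).inv()).magnitude())
bk=np.array([.454,.01])
for t1 in(15,25,35,45):
  for flip in(0,1):
    S=c("z",180*flip);
    # grasp
    bestg=None
    for hd in range(-50,100,15):
        Rg=Rt(hd,t1)*S;pg=np.array([.493,.289,.048])+Rg.as_matrix()[:,2]*.019
        for k in range(2):
            q,co=IK(pg,Rg,np.array([30,-20,-30,30,0,[0,170,-170][flip*(1+k)]]))
            if co<1e-2:print("grasp",t1,flip,hd,q.round(0),"cam z",(pg+Rg.apply([.073,0,-.143]))[2].round(3));
            if flip==0:break
    ax=(Rt(0,t1)*S).inv().apply([0,0,1])
    def f(q):
        p,R=FK(q);z=R.apply([0,0,1]);m=R.apply(ax);G=p-.019*z;M=G+.022*m
        mh=m[:2]/np.hypot(*m[:2])
        cam=p+R.apply([.073,0,-.143])
        return np.r_[(M[:2]-(bk-.012*mh))*60,(M[2]-.095)*60 if 0 else min(0,M[2]-.092)*300,max(0,M[2]-.10)*50,(m[2]+np.sin(np.radians(20)))*20,[min(0,(G-z*s)[2]-.105)*200 for s in(.06,.15,.25)],min(0,cam[2]-.09)*200,(q-q.clip(LO+3,HI-3))*.2]
    best=[]
    for i in range(25):
        r=least_squares(f,rng.uniform(np.maximum(LO,[-60,-45,-60,-60,-80,-178]),np.minimum(HI,[60,40,60,100,85,178])),bounds=(LO,HI),max_nfev=60)
        best.append((r.cost,r.x))
    best.sort(key=lambda x:x[0])
    for co,q in best[:3]:
        m=FK(q)[1].apply(ax);z=FK(q)[1].apply([0,0,1]);print("  pour",t1,flip,round(co,3),q.round(0),"m",m.round(2),"tool",z.round(2),FK(q)[0].round(3))
E
time python3 s.py
```

```text
chk [ 0.00035096  0.00030171 -0.00070157] 2.278504971760835e-16
grasp 15 0 -50 [ 56.  37.   0.  99. -68. 138.] cam z 0.01
grasp 15 0 -35 [ 57.  16. -23.  58. -75.  98.] cam z 0.01
grasp 15 0 -20 [ 56.  -3. -50.   2. -70.  47.] cam z 0.01
grasp 15 0 -5 [ 53. -11. -64. -26. -55.  22.] cam z 0.01
grasp 15 0 70 [  7.  -9. -61. -21.  60. -27.] cam z 0.01
grasp 15 0 85 [  4.   0. -44.  15.  73. -58.] cam z 0.01
  pour 15 0 0.0 [-27.  -8. -33.  64.  59. 146.] m [-0.94 -0.09 -0.34] tool [ 0.39  0.77 -0.51] [0.494 0.028 0.098]
  pour 15 0 0.0 [-28. -37. -62.  33.  67.  63.] m [ 0.38 -0.86 -0.34] tool [ 0.62  0.71 -0.33] [0.453 0.053 0.094]
  pour 15 0 0.0 [-10.  18.   0. 104.  28.  69.] m [ 0.03 -0.94 -0.34] tool [-0.37  0.54 -0.75] [0.446 0.053 0.093]
grasp 15 1 -50 [ 56.  37.   0.  99. -68. -42.] cam z 0.151
grasp 15 1 -35 [ 57.  16. -23.  58. -75. -82.] cam z 0.151
grasp 15 1 -20 [  56.   -3.  -50.    2.  -70. -133.] cam z 0.151
grasp 15 1 -5 [  53.  -11.  -64.  -26.  -55. -158.] cam z 0.151
grasp 15 1 70 [  7.  -9. -61. -21.  60. 153.] cam z 0.151
grasp 15 1 85 [  4.   0. -44.  15.  73. 1
[... 4922 characters left out ...]
] cam z 0.187
grasp 45 1 25 [  33.  -29.  -54.   20.   -6. -174.] cam z 0.187
grasp 45 1 40 [ 26. -28. -53.  20.  10. 170.] cam z 0.187
grasp 45 1 55 [ 19. -23. -49.  25.  24. 153.] cam z 0.187
grasp 45 1 70 [ 15. -15. -42.  33.  36. 134.] cam z 0.187
grasp 45 1 85 [ 12.  -4. -31.  47.  43. 113.] cam z 0.187
  pour 45 1 0.0 [-25. -26. -51.  41.  62. -60.] m [-0.6  -0.72 -0.34] tool [ 0.55  0.72 -0.42] [0.485 0.049 0.1  ]
  pour 45 1 0.0 [ 29. -10. -39.  59. -67.  68.] m [-0.67  0.66 -0.34] tool [ 0.47 -0.8  -0.38] [ 0.486 -0.028  0.1  ]
  pour 45 1 0.0 [-26. -13. -40.  58.  65. -82.] m [-0.47 -0.81 -0.34] tool [ 0.43  0.8  -0.42] [0.479 0.053 0.1  ]
real	0m13.830s
user	0m14.252s
sys	0m0.127s
```

```bash
cat > s2.py <<'E'
from fk import *
rng=np.random.default_rng(1)
bk=np.array([.454,.01])
for t1,flip,hd,q60 in((25,1,-5,-148),(30,1,0,-150),(35,1,10,-160),(35,0,10,20),(45,0,10,22),(45,1,10,-158),(35,1,55,156),(35,0,55,-24)):
    S=c("z",180*flip);Rg=Rt(hd,t1)*S;pg=np.array([.493,.289,.048])+Rg.as_matrix()[:,2]*.019
    qg,co=IK(pg,Rg,np.array([45,-20,-50,10,-30,q60]))
    print("grasp",t1,flip,hd,round(co,4),qg.round(0))
    ax=Rg.inv().apply([0,0,1])
    def f(q):
        p,R=FK(q);z=R.apply([0,0,1]);m=R.apply(ax);G=p-.019*z;M=G+.022*m
        mh=m[:2]/np.hypot(*m[:2]);cam=p+R.apply([.073,0,-.143])
        return np.r_[(M[:2]-(bk-.012*mh))*100,min(0,M[2]-.092)*300,max(0,M[2]-.11)*50,(m[2]+np.sin(np.radians(22)))*30,[min(0,(G-z*s)[2]-.105)*200 for s in(.06,.15,.25)],min(0,cam[2]-.09)*200,(q-q.clip(LO+3,HI-3))*.2,(q-qg)*.004,max(0,z[2]+.25)*8]
    best=[]
    for i in range(25):
        r=least_squares(f,(qg+rng.normal(0,[20,20,20,40,30,70])).clip(LO+1,HI-1),bounds=(LO,HI),max_nfev=60)
        best.append((r.cost,r.x))
    best.sort(key=lambda x:x[0]);last=None
    for co,q in best:
        if last is not None and abs(co-last)<.02:continue
        last=co
        if co>1.2:break
        R=FK(q)[1];m=R.apply(ax);z=R.apply([0,0,1]);print("  pour",round(co,3),q.round(0),"m",m.round(2),"tool",z.round(2),FK(q)[0].round(3),"cam",(FK(q)[0]+R.apply([.073,0,-.143])).round(2))
E
python3 s2.py
```

```text
grasp 25 1 -5 0.0 [  51.  -18.  -58.   -0.  -49. -148.]
  pour 0.088 [  33.    9.  -30.   89.  -72. -175.] m [ 0.5   0.78 -0.37] tool [ 0.36 -0.9  -0.25] [ 0.443 -0.034  0.096] cam [0.44 0.13 0.09]
  pour 0.153 [ 33. -31. -62.  14. -69. -14.] m [-0.9  -0.2  -0.37] tool [ 0.72 -0.65 -0.25] [0.499 0.005 0.114] cam [0.35 0.06 0.11]
  pour 0.194 [ 22. -45. -60.  32. -39.  -1.] m [-0.92 -0.1  -0.37] tool [ 0.73 -0.39 -0.56] [0.5   0.006 0.092] cam [0.35 0.04 0.12]
  pour 0.507 [ 28. -39. -61.  32. -60.  99.] m [ 0.02  0.93 -0.38] tool [ 0.66 -0.63 -0.4 ] [ 0.466 -0.034  0.093] cam [0.4  0.11 0.11]
grasp 30 1 0 0.0 [  48.  -23.  -58.    5.  -40. -151.]
  pour 0.091 [  33.   11.  -28.   92.  -71. -175.] m [ 0.44  0.82 -0.37] tool [ 0.33 -0.91 -0.25] [ 0.445 -0.036  0.097] cam [0.45 0.12 0.09]
  pour 0.158 [-22. -24. -45.  53.  53. -89.] m [-0.26 -0.89 -0.37] tool [ 0.46  0.67 -0.58] [0.472 0.054 0.089] cam [ 0.4  -0.09  0.12]
  pour 0.194 [-19. -36. -53.  40.  43. -43.] m [-0.73 -0.57 -0.37] tool [ 0.59  0.52 -0.61] [0.491 0.04  0.089] cam [ 0.37 -0.06  0.12]
  pour 0.409 [ 22. -39. -56.  3
[... 3984 characters left out ...]
8.  10.  30. -24.]
  pour 0.092 [-30.   1. -35.  77.  74.  18.] m [ 0.29 -0.88 -0.37] tool [ 0.38  0.89 -0.26] [0.451 0.058 0.095] cam [ 0.35 -0.04  0.18]
  pour 0.113 [-25.  -2. -29.  77.  59.  52.] m [ 0.04 -0.93 -0.37] tool [ 0.25  0.83 -0.5 ] [0.457 0.058 0.091] cam [ 0.41 -0.02  0.22]
  pour 0.14 [-24. -36. -58.  34.  59.  95.] m [-0.23 -0.9  -0.37] tool [ 0.62  0.66 -0.43] [0.474 0.054 0.092] cam [0.37 0.01 0.21]
  pour 0.208 [ -29.  -31.  -62.   14.   69. -173.] m [-0.93 -0.06 -0.37] tool [ 0.68  0.69 -0.25] [0.499 0.025 0.114] cam [ 0.45 -0.1   0.2 ]
  pour 0.395 [ 32. -31. -62.  14. -69. 173.] m [-0.93  0.02 -0.37] tool [ 0.71 -0.66 -0.25] [ 0.5   -0.003  0.114] cam [0.45 0.12 0.2 ]
```

```bash
cat >> fk.py <<'E'
def rows(P,base=None):
    o=bot.get_obs();p0,R0=base or (np.array(o["ee_pos"]),rot(o))
    for p,R in P: print([int(round(v)) for v in (np.array(p)-p0)*1e3],(R*R0.inv()).as_rotvec().round(3).tolist())
E
python3 - <<'E'
from fk import *
o=bot.get_obs();q0=np.array(o["q"]);print(q0.round(1))
R=Rt(10,35);z=R.as_matrix()[:,2];b=np.array([.493,.289,.048])+z*.022
q=np.array([42,-28,-59,9,-26,20.])
pts=[]
for back,up in((0,0),(.03,0),(.06,0),(.09,0),(0,.05),(.0,.1),(.04,.06),(.06,.08),(.06,.1)):
    p=b-z*back+[0,0,up];qq,co=IK(p,R,q);print(back,up,round(co,3),qq.round(0))
rows([(b-z*.06+[0,0,.06],R),(b-z*.06,R),(b,R)])
E
```

```text
[ 40.7 -48.5 -62.4  24.2 -15.8  11.7]
0 0 0.0 [ 42. -28. -59.   8. -26.  20.]
0.03 0 0.0 [ 44. -34. -60.  14. -27.  21.]
0.06 0 0.0 [ 46. -40. -61.  20. -29.  23.]
0.09 0 0.0 [ 49. -46. -61.  26. -31.  25.]
0 0.05 0.0 [ 42. -32. -56.  16. -26.  20.]
0.0 0.1 0.0 [ 42. -35. -52.  23. -26.  20.]
0.04 0.06 0.0 [ 45. -40. -56.  25. -28.  22.]
0.06 0.08 0.0 [ 46. -44. -54.  31. -29.  23.]
0.06 0.1 0.0 [ 46. -44. -52.  33. -29.  23.]
[12, -1, 39] [0.011, -0.022, -0.194]
[12, -1, -21] [0.011, -0.022, -0.194]
[60, 7, -56] [0.011, -0.022, -0.194]
```

Emit:
step_arm --targets '[[1,[4,0,10],[0.005,-0.01,-0.1]],[1,[12,-1,15],[0.011,-0.022,-0.194]],[1,[12,-1,15],[0.011,-0.022,-0.194]],[1,[12,-1,15],[0.011,-0.022,-0.194]]]'

```text
time: 2.95
ee_pos: [0.4629, 0.2862, 0.1096]
tcp_rot: [179.9, 55.2, -169.8]
wrist_force: [0.1, 1.0, -0.3]
opening: 0.0856
grasp_force: 0.0
```

```bash
cat > g.py <<'E'
from fk import *
R=Rt(10,35);z=R.as_matrix()[:,2];b=np.array([.493,.289,.048])+z*.022
print(np.round(bot.get_obs()["q"],1))
rows([(b-z*.06,R),(b-z*.03,R),(b,R)])
E
python3 g.py
```

```text
[ 46.4 -42.  -57.7  25.  -28.9  22.7]
[-1, -3, -40] [-0.002, 0.003, -0.005]
[24, 2, -57] [-0.002, 0.003, -0.005]
[48, 6, -74] [-0.002, 0.003, -0.005]
```

Emit:
step_arm --targets '[[1,[0,-3,-20],[0,0,0]],[1,[0,-3,-40],[0,0,0]],[1,[16,0,-51],[0,0,0]],[1,[32,3,-63],[0,0,0]],[1,[48,6,-74],[0,0,0]],[1,[48,6,-74],[0,0,0]]]'

```text
time: 3.55
ee_pos: [0.5114, 0.2902, 0.0328]
tcp_rot: [-180.0, 55.1, -169.9]
wrist_force: [-0.3, -1.1, -0.2]
opening: 0.0855
grasp_force: 0.0
```

```bash
python3 - <<'E'
from h import *
o=bot.get_obs();print(o["ee_pos"],o["wrist_force"])
p,W=cloud("side")
cv2.imwrite("pics/s2.png",cv2.resize(p[200:350,170:370,::-1],(800,600),interpolation=cv2.INTER_CUBIC))
E
```

```text
[0.51142874 0.29015639 0.03278105] [-0.32106251 -1.09101303 -0.20377867]
```

View pics/s2.png

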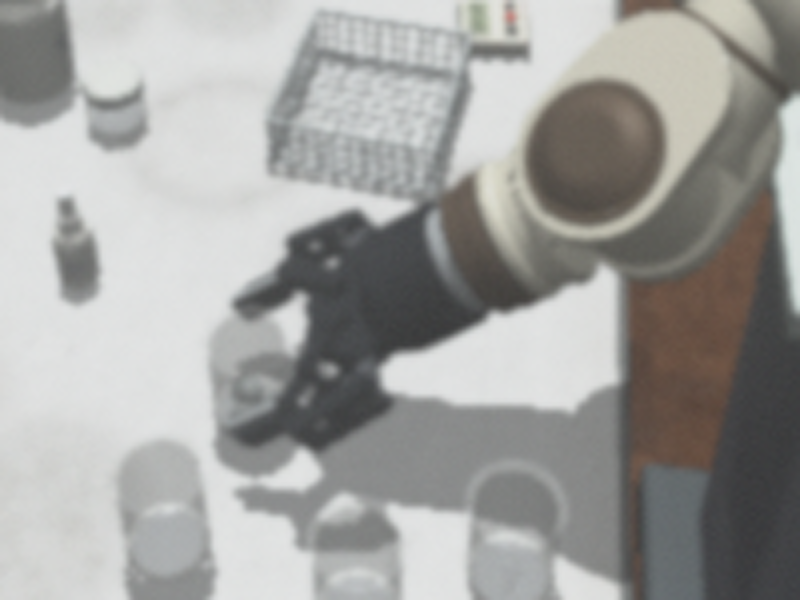

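The fingers straddle the beaker at (250,380), with the balls visible inside. Closing, while a script works out the pour path.

Emit:
step_arm --targets '[[0,[0,0,0],[0,0,0]],[0,[0,0,0],[0,0,0]],[0,[0,0,0],[0,0,0]],[0,[0,0,0],[0,0,0]],[0,[0,0,0],[0,0,0]],[0,[0,0,0],[0,0,0]],[0,[0,0,0],[0,0,0]],[0,[0,0,0],[0,0,0]]]' --force 50

```text
time: 4.4
ee_pos: [0.5115, 0.2916, 0.0357]
tcp_rot: [179.8, 55.3, -170.1]
wrist_force: [-3.4, -1.0, 6.8]
opening: 0.0506
grasp_force: 51.9
```

```bash
cat > s3.py <<'E'
from fk import *
o=bot.get_obs();qg=np.array(o["q"]);pg=np.array(o["ee_pos"]);Rg=rot(o)
print(o["opening"],o["grasp_force"],o["wrist_force"],pg)
ax=Rg.inv().apply([0,0,1]);bk=np.array([.454,.01])
def sol(el,zm,q0,w=.004):
    s=np.sin(np.radians(el))
    def f(q):
        p,R=FK(q);z=R.apply([0,0,1]);m=R.apply(ax);G=p-.019*z;M=G+.022*m
        mh=m[:2]/np.hypot(*m[:2])
        return np.r_[(M[:2]-(bk-.012*mh))*100,(M[2]-zm)*100,(m[2]-s)*30,(q-q.clip(LO+3,HI-3))*.2,(q-q0)*w]
    return least_squares(f,q0,bounds=(LO,HI)).x
qp=sol(-22,.097,np.array([27,-20,-43,55,-59,-85.]))
qd=sol(-38,.100,qp+[0,0,0,0,0,-15])
qa=sol(20,.135,qp+[0,0,0,0,0,40])
ql,_=IK(pg+[0,0,.11],Rg,qg)
np.savez("pour",qp=qp,qd=qd,qa=qa,ql=ql,qg=qg,ax=ax)
for n,q in(("lift",ql),("pre",qa),("pour",qp),("deep",qd)):
    p,R=FK(q);print(n,q.round(1),p.round(3),"m",R.apply(ax).round(2),"tool",R.apply([0,0,1]).round(2))
def seg(a,b,n):
    pa,Ra=FK(a)
    print("seg");L=[]
    for i in range(1,n+1):
        q=a+(b-a)*i/n;p,R=FK(q);L.append((p,R));print("  m",R.apply(ax).round(2)[2],p.round(3),end="")
    print();rows(L,(pa,Ra))
seg(ql,qa,16);seg(qa,qp,8);seg(qp,qd,4)
E
python3 s3.py
```

```text
0.0505653570145814 51.93659589858726 [-3.37103542 -1.01538173  6.83461158] [0.51145055 0.29156258 0.0357429 ]
lift [ 41.7 -36.  -51.1  24.  -25.5  19.4] [0.511 0.292 0.146] m [0. 0. 1.] tool [ 0.81  0.15 -0.57]
pre [ 22.6 -34.2 -46.2  56.3 -45.6 -31.6] [ 0.453 -0.032  0.115] m [0.3  0.89 0.34] tool [ 0.51 -0.56 -0.65]
pour [ 26.6 -20.1 -43.2  55.1 -58.3 -84.8] [ 0.473 -0.034  0.095] m [-0.27  0.89 -0.37] tool [ 0.48 -0.71 -0.51]
deep [ 30.9 -14.3 -44.6  50.9 -72.5 -99.3] [ 0.48  -0.029  0.108] m [-0.44  0.65 -0.62] tool [ 0.53 -0.79 -0.3 ]
seg
  m 1.0 [0.514 0.271 0.14 ]  m 0.99 [0.516 0.249 0.135]  m 0.97 [0.516 0.228 0.13 ]  m 0.95 [0.516 0.207 0.126]  m 0.93 [0.515 0.186 0.122]  m 0.89 [0.513 0.165 0.119]  m 0.86 [0.51  0.144 0.116]  m 0.82 [0.507 0.123 0.114]  m 0.77 [0.503 0.103 0.112]  m 0.72 [0.498 0.082 0.111]  m 0.66 [0.492 0.062 0.11 ]  m 0.6 [0.485 0.043 0.11 ]  m 0.54 [0.478 0.023 0.111]  m 0.48 [0.471 0.005 0.112]  m 0.41 [ 0.462 -0.014  0.113]  m 0.34 [ 0.453 -0.032  0.115]
[3, -21, -6] [-0.076, 0.008, -0.006]
[4, -42, -11] [-0.153, 0.019, -0.01]
[5, -63, -16] [-0.229, 
[... 635 characters left out ...]
0.463 -0.035  0.105]  m -0.16 [ 0.465 -0.035  0.102]  m -0.24 [ 0.468 -0.035  0.1  ]  m -0.31 [ 0.47  -0.035  0.098]  m -0.37 [ 0.473 -0.034  0.095]
[2, -1, -3] [-0.091, 0.076, 0.073]
[5, -2, -5] [-0.182, 0.154, 0.146]
[7, -3, -8] [-0.272, 0.235, 0.217]
[9, -3, -10] [-0.362, 0.317, 0.288]
[12, -3, -13] [-0.451, 0.402, 0.357]
[14, -3, -15] [-0.538, 0.489, 0.426]
[17, -3, -17] [-0.625, 0.577, 0.493]
[19, -3, -20] [-0.711, 0.668, 0.559]
seg
  m -0.44 [ 0.475 -0.035  0.098]  m -0.51 [ 0.477 -0.034  0.101]  m -0.56 [ 0.479 -0.032  0.104]  m -0.62 [ 0.48  -0.029  0.108]
[3, 0, 2] [-0.09, 0.03, 0.037]
[5, 1, 5] [-0.181, 0.06, 0.072]
[6, 2, 9] [-0.273, 0.091, 0.104]
[8, 5, 12] [-0.365, 0.122, 0.133]
```

Emit:
step_arm --targets '[[0,[0,0,6],[0,0,0]],[0,[0,0,20],[0,0,0]],[0,[0,0,40],[0,0,0]],[0,[0,0,60],[0,0,0]],[0,[0,0,80],[0,0,0]],[0,[0,0,100],[0,0,0]],[0,[0,0,110],[0,0,0]],[0,[0,0,110],[0,0,0]]]'

```text
time: 5.2
ee_pos: [0.5113, 0.2913, 0.1459]
tcp_rot: [179.8, 55.3, -170.1]
wrist_force: [-0.2, 0.5, -2.1]
opening: 0.0504
grasp_force: 52.2
```

Emit:
step_arm --targets '[[0,[3,-21,-6],[-0.076,0.008,-0.006]],[0,[4,-42,-11],[-0.153,0.019,-0.01]],[0,[5,-63,-16],[-0.229,0.033,-0.012]],[0,[5,-85,-20],[-0.304,0.05,-0.014]],[0,[4,-106,-24],[-0.379,0.069,-0.013]],[0,[2,-127,-27],[-0.454,0.092,-0.011]],[0,[-1,-148,-30],[-0.527,0.117,-0.007]],[0,[-5,-168,-32],[-0.6,0.145,-0.002]]]'

```text
time: 6.0
ee_pos: [0.5052, 0.1217, 0.1101]
tcp_rot: [-141.0, 32.2, -142.0]
wrist_force: [0.6, 0.1, -2.5]
opening: 0.0506
grasp_force: 52.2
```

```bash
cat > m.py <<'E'
from fk import *
import sys
D=np.load("pour.npz");o=bot.get_obs();q=np.array(o["q"]);p=np.array(o["ee_pos"]);R=rot(o)
print(o["time"],q.round(1),p.round(3),R.apply(D["ax"]).round(2),o["opening"],o["wrist_force"])
E
cat > m2.py <<'E'
from m import *
b=D[sys.argv[1]];n=int(sys.argv[2])
rows([FK(q+(b-q)*i/n) for i in range(1,n+1)])
E
python3 m2.py qa 8
```

```text
6.0 [ 32.2 -34.9 -48.8  40.1 -35.7  -6.1] [0.505 0.122 0.11 ] [0.14 0.57 0.81] 0.050611603771504685 [ 0.60966587  0.06485669 -2.48490995]
[-4, -20, -2] [-0.07, 0.032, 0.003]
[-9, -40, -2] [-0.14, 0.066, 0.008]
[-14, -60, -2] [-0.208, 0.103, 0.013]
[-21, -80, -2] [-0.274, 0.143, 0.019]
[-28, -99, -1] [-0.339, 0.186, 0.026]
[-35, -117, 1] [-0.403, 0.231, 0.034]
[-43, -136, 3] [-0.464, 0.279, 0.044]
[-52, -153, 5] [-0.524, 0.329, 0.054]
```

Emit:
step_arm --targets '[[0,[-4,-20,-2],[-0.07,0.032,0.003]],[0,[-9,-40,-2],[-0.14,0.066,0.008]],[0,[-14,-60,-2],[-0.208,0.103,0.013]],[0,[-21,-80,-2],[-0.274,0.143,0.019]],[0,[-28,-99,-1],[-0.339,0.186,0.026]],[0,[-35,-117,1],[-0.403,0.231,0.034]],[0,[-43,-136,3],[-0.464,0.279,0.044]],[0,[-52,-153,5],[-0.524,0.329,0.054]]]'

```text
time: 6.8
ee_pos: [0.4531, -0.0309, 0.1157]
tcp_rot: [-130.7, -1.8, -135.8]
wrist_force: [0.7, -0.1, -2.9]
opening: 0.0506
grasp_force: 52.5
```

```bash
python3 m2.py qp 8;  python3 - <<'E'
from h import *
p,W=cloud("side")
cv2.imwrite("pics/s3.png",cv2.resize(p[150:330,180:420,::-1],(800,600),interpolation=cv2.INTER_CUBIC))
E
```

```text
6.8 [ 22.7 -34.2 -46.1  56.4 -45.5 -31.5] [ 0.453 -0.031  0.116] [0.3  0.89 0.34] 0.05056615257407458 [ 0.68004114 -0.14617158 -2.90160951]
[3, -1, -4] [-0.092, 0.076, 0.074]
[5, -2, -6] [-0.183, 0.154, 0.146]
[7, -3, -9] [-0.273, 0.234, 0.218]
[10, -4, -11] [-0.363, 0.316, 0.288]
[12, -4, -14] [-0.452, 0.401, 0.358]
[15, -4, -16] [-0.54, 0.487, 0.427]
[17, -4, -18] [-0.626, 0.576, 0.494]
[19, -4, -20] [-0.712, 0.667, 0.56]
```

View pics/s3.png

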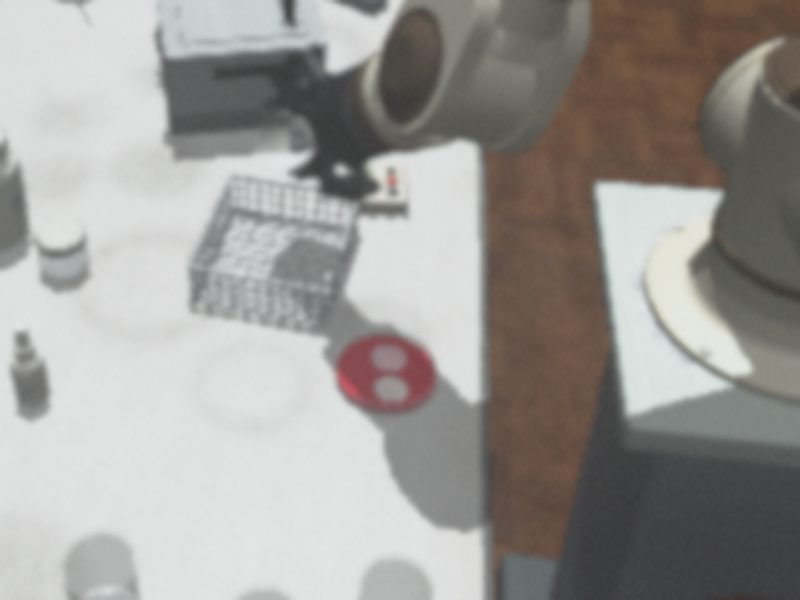

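The basket at (275,255) is undisturbed. The gripper at (320,130) hides the beaker, so I project the expected positions and use the top view.

```bash
python3 - <<'E'
from m import *
from h import *
c=bot.camera_params("side")
z=R.apply([0,0,1]);m=R.apply(D["ax"]);G=p-.019*z
for n,X in(("G",G),("M",G+.022*m),("base",G-.048*m),("tip",p),("flange",p-.15*z)):
    x=np.array(c["K"])@(np.array(c["R"])@X+c["t"]);u=x[:2]/x[2];print(n,X.round(3),((u-[180,150])*[800/240,600/180]).round(0))
pt,W=cloud("top")
a=cv2.resize(pt[130:280,150:350,::-1],(800,600),interpolation=cv2.INTER_CUBIC);cv2.imwrite("pics/t3.png",a)
E
```

```text
6.85 [ 22.6 -34.1 -46.1  56.6 -45.6 -31.6] [ 0.452 -0.032  0.116] [0.3  0.89 0.34] 0.05020329357687681 [-0.52513721 -0.17030796 -1.8548856 ]
G [ 0.443 -0.022  0.128] [292. 136.]
M [ 0.449 -0.002  0.136] [282. 142.]
base [ 0.428 -0.064  0.112] [313. 124.]
tip [ 0.452 -0.032  0.116] [283. 139.]
flange [0.376 0.052 0.213] [367. 110.]
```

View pics/t3.png

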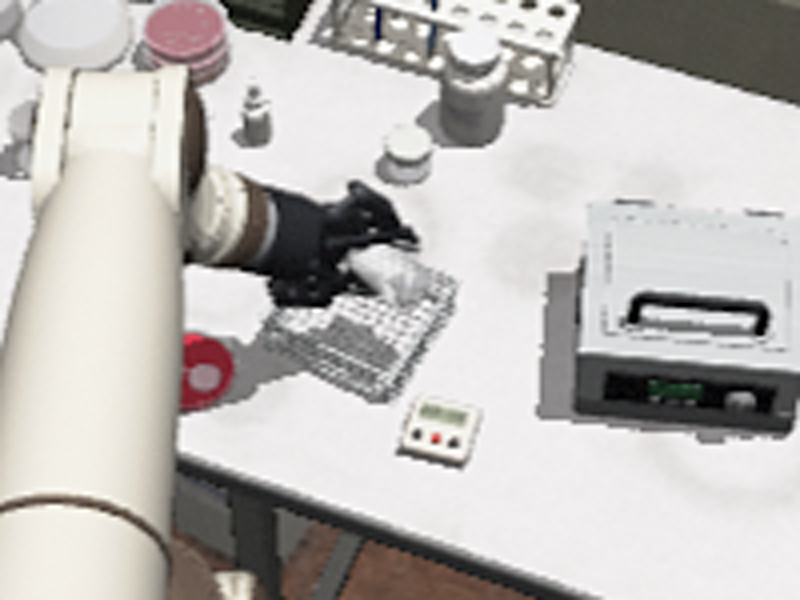

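Top view: the beaker at (385,270) is tipped in the gripper above the basket, mouth still above level. Pouring.

Emit:
step_arm --targets '[[0,[3,-1,-4],[-0.092,0.076,0.074]],[0,[5,-2,-6],[-0.183,0.154,0.146]],[0,[7,-3,-9],[-0.273,0.234,0.218]],[0,[9,-3,-10],[-0.32,0.275,0.253]],[0,[10,-4,-11],[-0.363,0.316,0.288]],[0,[11,-4,-13],[-0.408,0.358,0.323]],[0,[12,-4,-14],[-0.452,0.401,0.358]],[0,[12,-4,-14],[-0.452,0.401,0.358]]]'

```text
time: 7.7
ee_pos: [0.4659, -0.0335, 0.1018]
tcp_rot: [-135.1, -35.7, -113.1]
wrist_force: [-0.0, 0.8, -2.2]
opening: 0.0502
grasp_force: 52.5
```

```bash
python3 m2.py qp 4
```

```text
7.7 [ 25.2 -25.3 -44.3  55.3 -53.3 -64.7] [ 0.466 -0.033  0.102] [-0.02  0.99 -0.15] 0.050244783220549934 [-0.0264291   0.78725477 -2.2036009 ]
[2, 0, -2] [-0.069, 0.064, 0.05]
[3, -1, -4] [-0.137, 0.13, 0.1]
[5, -1, -5] [-0.205, 0.196, 0.148]
[7, -1, -6] [-0.273, 0.263, 0.196]
```

Emit:
step_arm --targets '[[0,[2,0,-2],[-0.069,0.064,0.05]],[0,[2,0,-2],[-0.069,0.064,0.05]],[0,[3,-1,-4],[-0.137,0.13,0.1]],[0,[3,-1,-4],[-0.137,0.13,0.1]],[0,[5,-1,-5],[-0.205,0.196,0.148]],[0,[5,-1,-5],[-0.205,0.196,0.148]],[0,[7,-1,-6],[-0.273,0.263,0.196]],[0,[7,-1,-6],[-0.273,0.263,0.196]]]'

```text
time: 8.5
ee_pos: [0.473, -0.0349, 0.0971]
tcp_rot: [-151.1, -54.1, -90.4]
wrist_force: [-0.3, 0.1, -1.8]
opening: 0.0502
grasp_force: 52.6
```

```bash
python3 m2.py qd 4
```

```text
8.5 [ 26.5 -20.3 -43.3  54.9 -58.3 -84.8] [ 0.473 -0.035  0.097] [-0.27  0.89 -0.37] 0.05018239831380675 [-0.30021474  0.08765068 -1.78372774]
[2, 0, 1] [-0.091, 0.031, 0.037]
[4, 1, 4] [-0.182, 0.062, 0.072]
[6, 3, 7] [-0.274, 0.094, 0.104]
[7, 5, 11] [-0.367, 0.126, 0.134]
```

Emit:
step_arm --targets '[[0,[2,0,1],[-0.091,0.031,0.037]],[0,[4,1,4],[-0.182,0.062,0.072]],[0,[6,3,7],[-0.274,0.094,0.104]],[0,[7,5,11],[-0.367,0.126,0.134]],[0,[7,5,11],[-0.367,0.126,0.134]],[0,[7,5,11],[-0.367,0.126,0.134]],[0,[7,5,11],[-0.367,0.126,0.134]]]'

```text
time: 9.2
ee_pos: [0.4802, -0.03, 0.1087]
tcp_rot: [-179.7, -72.6, -56.6]
wrist_force: [0.1, 0.3, -0.7]
opening: 0.0503
grasp_force: 52.6
```

```bash
python3 - <<'E'
from h import *
o=bot.get_obs();print(o["time"],o["wrist_force"])
p,_=cloud("side");t,_=cloud("top")
a=cv2.resize(p[170:290,210:370,::-1],(400,300),interpolation=cv2.INTER_CUBIC)
b=cv2.resize(t[160:260,180:320,::-1],(400,300),interpolation=cv2.INTER_CUBIC)
cv2.imwrite("pics/p4.png",cv2.resize(np.vstack([a,b]),(800,600)) if 0 else np.hstack([a,b]))
E
```

```text
9.2 [ 0.09092178  0.27435667 -0.70621348]
```

View pics/p4.png

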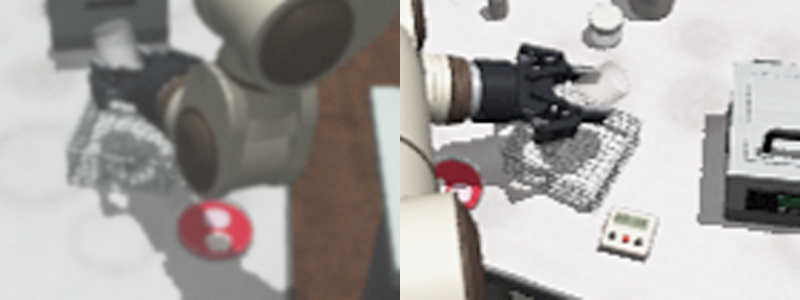

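The balls seem to be out (load down about 0.7 N = 4 balls). The beaker is at (120,40) left and (600,85) right, and the petri dish is in place. Reversing to the stand position; I'll check the basket once the view is clear.

```bash
python3 - <<'E'
from m import *
S=[("qp",4),("qa",8),("ql",16)];b=(p,R)
for n,k in S:
    t=D[n];print(n);rows([FK(q+(t-q)*i/k) for i in range(1,k+1)],FK(q) );q=t
E
```

```text
9.3 [ 30.8 -14.5 -44.8  50.6 -72.5 -99.5] [ 0.48  -0.03   0.109] [-0.44  0.65 -0.62] 0.05034122467913308 [ 0.21337211  0.86948749 -1.80147563]
qp
[-1, -2, -4] [0.092, -0.03, -0.029]
[-3, -4, -7] [0.184, -0.061, -0.061]
[-5, -4, -10] [0.275, -0.091, -0.096]
[-7, -4, -12] [0.365, -0.122, -0.133]
qa
[-2, 0, 2] [0.089, -0.089, -0.064]
[-5, -1, 5] [0.179, -0.177, -0.129]
[-7, -1, 7] [0.268, -0.263, -0.196]
[-10, 0, 9] [0.357, -0.347, -0.265]
[-12, 0, 12] [0.446, -0.43, -0.336]
[-14, 1, 14] [0.534, -0.511, -0.409]
[-17, 2, 17] [0.623, -0.591, -0.483]
[-19, 3, 20] [0.711, -0.668, -0.559]
ql
[9, 18, -2] [0.061, -0.051, -0.007]
[17, 36, -4] [0.123, -0.1, -0.014]
[25, 55, -5] [0.187, -0.146, -0.02]
[32, 74, -5] [0.253, -0.19, -0.027]
[38, 94, -5] [0.32, -0.23, -0.033]
[44, 114, -4] [0.389, -0.268, -0.04]
[49, 134, -3] [0.459, -0.302, -0.046]
[53, 155, -2] [0.531, -0.333, -0.053]
[57, 175, 1] [0.603, -0.361, -0.059]
[60, 196, 3] [0.677, -0.386, -0.066]
[62, 217, 7] [0.751, -0.408, -0.073]
[63, 239, 10] [0.826, -0.426, -0.081]
[63, 260, 15] [0.902, -0.44, -0.088]
[62, 281, 20] [0.979, -0.451, -0.097]
[61, 302, 25] [1.055, -0.458, -0.105]
[58, 323, 31] [1.132, -0.461, -0.114]
```

Emit:
step_arm --targets '[[0,[-1,-2,-4],[0.092,-0.03,-0.029]],[0,[-3,-4,-7],[0.184,-0.061,-0.061]],[0,[-5,-4,-10],[0.275,-0.091,-0.096]],[0,[-7,-4,-12],[0.365,-0.122,-0.133]]]'

```text
time: 9.7
ee_pos: [0.473, -0.034, 0.0965]
tcp_rot: [-151.4, -54.0, -90.1]
wrist_force: [-0.4, -0.3, -2.3]
opening: 0.0502
grasp_force: 52.6
```

Emit:
step_arm --targets '[[0,[-2,0,4],[0.089,-0.089,-0.064]],[0,[-5,-1,8],[0.179,-0.177,-0.129]],[0,[-7,-1,12],[0.268,-0.263,-0.196]],[0,[-10,0,16],[0.357,-0.347,-0.265]],[0,[-12,0,20],[0.446,-0.43,-0.336]],[0,[-14,1,22],[0.534,-0.511,-0.409]],[0,[-17,2,24],[0.623,-0.591,-0.483]],[0,[-19,3,26],[0.711,-0.668,-0.559]]]'

```text
time: 10.5
ee_pos: [0.4539, -0.0311, 0.1228]
tcp_rot: [-130.6, -1.6, -136.0]
wrist_force: [-0.2, -0.8, -1.4]
opening: 0.05
grasp_force: 52.6
```

Emit:
step_arm --targets '[[0,[9,18,0],[0.061,-0.051,-0.007]],[0,[17,36,0],[0.123,-0.1,-0.014]],[0,[25,55,0],[0.187,-0.146,-0.02]],[0,[32,74,0],[0.253,-0.19,-0.027]],[0,[38,94,0],[0.32,-0.23,-0.033]],[0,[44,114,0],[0.389,-0.268,-0.04]],[0,[49,134,0],[0.459,-0.302,-0.046]],[0,[53,155,0],[0.531,-0.333,-0.053]]]'

```text
time: 11.3
ee_pos: [0.5072, 0.1246, 0.1228]
tcp_rot: [-141.2, 32.8, -142.0]
wrist_force: [-0.1, -0.5, -1.4]
opening: 0.0504
grasp_force: 52.6
```

```bash
python3 m2.py ql 8
```

```text
11.3 [ 32.3 -35.2 -47.7  41.1 -35.5  -5.9] [0.507 0.125 0.123] [0.14 0.56 0.82] 0.05044999715825667 [-0.13139318 -0.48024678 -1.39626246]
[4, 21, 0] [0.072, -0.029, -0.002]
[6, 42, 2] [0.145, -0.055, -0.004]
[8, 62, 4] [0.219, -0.078, -0.004]
[9, 83, 7] [0.294, -0.097, -0.005]
[9, 104, 10] [0.369, -0.114, -0.004]
[9, 125, 14] [0.445, -0.127, -0.003]
[7, 146, 18] [0.521, -0.138, -0.001]
[4, 167, 23] [0.597, -0.144, 0.001]
```

Emit:
step_arm --targets '[[0,[4,21,0],[0.072,-0.029,-0.002]],[0,[6,42,2],[0.145,-0.055,-0.004]],[0,[8,62,4],[0.219,-0.078,-0.004]],[0,[9,83,7],[0.294,-0.097,-0.005]],[0,[9,104,10],[0.369,-0.114,-0.004]],[0,[9,125,14],[0.445,-0.127,-0.003]],[0,[7,146,18],[0.521,-0.138,-0.001]],[0,[4,167,23],[0.597,-0.144,0.001]]]'

```text
time: 12.1
ee_pos: [0.5109, 0.2914, 0.1456]
tcp_rot: [179.9, 55.2, -170.0]
wrist_force: [-0.6, 0.1, -2.4]
opening: 0.0503
grasp_force: 52.6
```

```bash
python3 m.py; python3 - <<'E'
from m import *
D=np.load("pour.npz");rows([FK(D["qg"])])
b,_=cloud("top");a,W=cloud("side");np.savez("pics/s5",W=W,p=a)
A=cv2.resize(a[195:265,215:315,::-1],(400,300),interpolation=cv2.INTER_CUBIC);B=cv2.resize(b[170:240,200:300,::-1],(400,300),interpolation=cv2.INTER_CUBIC)
cv2.imwrite("pics/p5.png",np.hstack([A,B]))
E
```

```text
12.1 [ 41.7 -35.9 -51.1  24.  -25.4  19.4] [0.511 0.291 0.146] [0. 0. 1.] 0.05033625994019032 [-0.56894445  0.07805676 -2.4128862 ]
12.1 [ 41.7 -35.9 -51.1  24.  -25.4  19.4] [0.511 0.291 0.146] [0. 0. 1.] 0.05033625994019032 [-0.56894445  0.07805676 -2.4128862 ]
[1, 0, -111] [0.001, -0.001, -0.001]
```

View pics/p5.png

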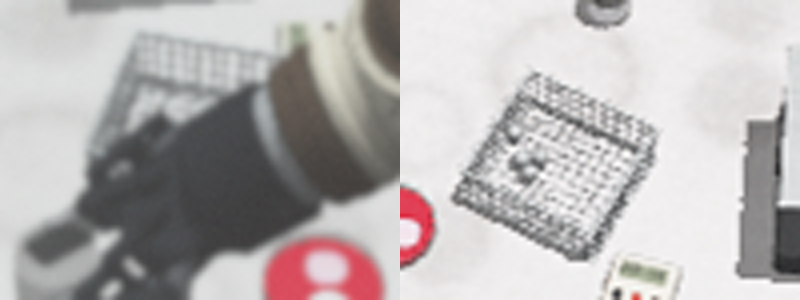

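Right: the balls lie in the basket, one at (513,130) and a cluster of about three at (528,168). Left: the beaker hangs upright in the gripper at (55,255). Setting it down.

Emit:
step_arm --targets '[[0,[0,0,-25],[0,0,0]],[0,[0,0,-50],[0,0,0]],[0,[0,0,-75],[0,0,0]],[0,[0,0,-95],[0,0,0]],[0,[1,0,-104],[0,0,0]],[0,[1,0,-108],[0,0,0]],[0,[1,0,-110],[0,0,0]],[0,[1,0,-110],[0,0,0]]]'

```text
time: 13.0
ee_pos: [0.5125, 0.2911, 0.0363]
tcp_rot: [-179.7, 55.2, -169.6]
wrist_force: [-0.4, -0.2, -1.8]
opening: 0.0505
grasp_force: 52.6
```

Emit:
step_arm --targets '[[0,[0,0,-1],[0,0,0]],[0,[0,0,-1.5],[0,0,0]],[0,[0,0,-1.5],[0,0,0]]]'

```text
time: 13.3
ee_pos: [0.5128, 0.2915, 0.0357]
tcp_rot: [-179.8, 55.3, -169.7]
wrist_force: [-3.2, -1.3, 6.7]
opening: 0.0505
grasp_force: 52.8
```

Contact: 6.7 N upward, the same as at the grasp. Opening, then retreating back along the fingers and up.

Emit:
step_arm --targets '[[0.7,[0,0,0],[0,0,0]],[1,[0,0,0],[0,0,0]],[1,[0,0,0],[0,0,0]],[1,[0,0,0],[0,0,0]],[1,[0,0,0],[0,0,0]],[1,[0,0,0],[0,0,0]],[1,[-12,-2,9],[0,0,0]],[1,[-24,-4,17],[0,0,0]]]'

```text
time: 14.1
ee_pos: [0.4877, 0.2866, 0.0505]
tcp_rot: [-179.6, 55.1, -169.6]
wrist_force: [0.1, 0.3, 0.4]
opening: 0.0854
grasp_force: 0.0
```

Emit:
step_arm --targets '[[1,[-13,-2,9],[0,0,0]],[1,[-25,-4,17],[0,0,0]],[1,[-25,-4,35],[0,0,0]],[1,[-25,-4,65],[0,0,0]],[1,[-25,-4,95],[0,0,0]],[1,[-25,-4,125],[0,0,0]],[1,[-25,-4,150],[0,0,0]]]'

```text
time: 14.8
ee_pos: [0.4631, 0.2831, 0.2031]
tcp_rot: [-179.8, 55.3, -169.7]
wrist_force: [1.0, -0.0, 0.5]
opening: 0.0853
grasp_force: 0.0
```

```bash
cat > lid.py <<'E'
from m import *
th=np.radians(15.5);bx=np.array([np.cos(th),np.sin(th),0]);by=np.array([-np.sin(th),np.cos(th),0])
C=np.array([.538,-.283,0]);H=C+.085*bx+[0,0,.105]
def bar(a):
    r=np.array([-.135,.043]);ca,sa=np.cos(a),np.sin(a)   # along bx, z ; opening raises front edge
    x=r[0]*ca+r[1]*sa;zz=-r[0]*sa+r[1]*ca
    return H+bx*x+np.array([0,0,zz])
if __name__=="__main__":
    # bar fit with current view
    for n in("top","side"):
        _,W=cloud(n);z=W[...,2]
        m=(z>.138)&(z<.16)&(np.hypot(W[...,0]-.489,W[...,1]+.296)<.07);q_=W[m]
        if len(q_)>20:
            l=cv2.minAreaRect(q_[:,:2].astype(np.float32));print(n,len(q_),l,np.median(q_[:,2]))
        m=(z>.11)&(z<.117)&(np.hypot(W[...,0]-.54,W[...,1]+.283)<.16)
        print(n,m.sum(),cv2.minAreaRect(W[m][:,:2].astype(np.float32)))
    print("bar0",bar(0),"bar60",bar(np.pi/3))
    # tool in the plane of bx,z : pitch t below horizontal, closing axis perpendicular to bar and to tool z
    for hd in (0,):
      for t0 in range(20,100,10):
        for t1 in range(-30,100,15):
          ok=[]
          for a,t in((0,t0),(np.pi/3,t1)):
            t=np.radians(t);zt=np.cos(t)*bx-np.sin(t)*np.array([0,0,1])
            best=9
            for s in(1,-1):
                xt=by*s;yt=np.cross(zt,xt);Rr=Ro.from_matrix(np.stack([xt,yt,zt],1))
                for q60 in(-90,90):
                    qq,co=IK(bar(a)+zt*.019,Rr,np.array([-30,-10,-30,60,0,q60]))
                    if co<best:best=co;bq=qq;bs=s
            ok.append((round(best,3),bq.round(0)))
          if ok[0][0]<.01 and ok[1][0]<.01:print(t0,t1,ok[0][1],ok[1][1])
          if ok[0][0]>.01:break
E
python3 lid.py
```

```text
14.8 [ 46.1 -44.4 -48.5  36.6 -28.9  22.4] [0.463 0.283 0.203] [0. 0. 1.] 0.08533489512963813 [ 1.01234354 -0.03001041  0.46403462]
top 119 ((0.48844587802886963, -0.29790472984313965), (0.01686948724091053, 0.11713841557502747), 12.629393577575684) 0.15284793734364427
top 1333 ((0.5390624403953552, -0.28452032804489136), (0.17750097811222076, 0.20158468186855316), 15.150129318237305)
side 68 ((0.4860575795173645, -0.29057595133781433), (0.01162806712090969, 0.11360977590084076), 15.390572547912598) 0.15398871605479464
side 1219 ((0.5374929904937744, -0.2812000811100006), (0.17515212297439575, 0.20396088063716888), 15.226595878601074)
bar0 [ 0.48981848 -0.29636192  0.148     ] bar60 [ 0.59074826 -0.26837161  0.24341343]
20 -30 [-56. -18. -46.  20.  63.  45.] [ -42.   35.  -41. -124.   47.  128.]
20 -15 [-56. -18. -46.  20.  63.  45.] [-44.  15. -51. -94.  57. 114.]
20 0 [-56. -18. -46.  20.  63.  45.] [-45. -10. -53. -43.  61.  90.]
20 15 [-56. -18. -46.  20.  63.  45.] [-44. -19. -43.   4.  57.  66.]
20 30 [-56. -18. -46.  20.  63.  45.] [-42. -16. -29.  34.  47.  52.]
20 45 [-56. -
[... 4073 characters left out ...]
  1.  -6.  77.   8.  40.] [-24.  19.  26.  97.   0.  50.]
90 -30 [-31.   7.   1.  84.   0.  43.] [ -42.   35.  -41. -124.   47.  128.]
90 -15 [-31.   7.   1.  84.   0.  43.] [-44.  15. -51. -94.  57. 114.]
90 0 [-31.   7.   1.  84.   0.  43.] [-45. -10. -53. -43.  61.  90.]
90 15 [-31.   7.   1.  84.   0.  43.] [-44. -19. -43.   4.  57.  66.]
90 30 [-31.   7.   1.  84.   0.  43.] [-42. -16. -29.  34.  47.  52.]
90 45 [-31.   7.   1.  84.   0.  43.] [-38. -10. -16.  53.  35.  46.]
90 60 [-31.   7.   1.  84.   0.  43.] [-33.  -2.  -3.  68.  22.  45.]
90 75 [-31.   7.   1.  84.   0.  43.] [ -29.    7.   11.   82.   10. -133.]
90 90 [-31.   7.   1.  84.   0.  43.] [-24.  19.  26.  97.   0.  50.]
```

```bash
sed -i 's/radians(15.5)/radians(15.2)/; s/\[.538,-.283,0\]/[.5372,-.2828,0]/' lid.py; cat > l2.py <<'E'
from lid import *
def Rl(s):
    zt=np.array([0,0,-1.]);xt=by*s;return Ro.from_matrix(np.stack([xt,np.cross(zt,xt),zt],1))
if __name__=="__main__":
    best=[]
    for s in(1,-1):
        for q6 in(45,-135,135,-45):
            qq,co=IK(bar(0)+[0,0,.09],Rl(s),np.array([-31,0,0,84,0,q6]))
            if co<.01:best.append((abs(qq-q).max(),s,qq))
    best.sort(key=lambda x:x[0]);print(best[0][1:])
    s,t=best[0][1:];np.savez("lidq",t=t,s=s)
    N=24;L=[FK(q+(t-q)*i/N) for i in range(1,N+1)]
    print("minz",[x[0].round(2).tolist() for x in L][::3])
    print("rot/row",(L[1][1]*L[0][1].inv()).magnitude()*57.3)
    for k in range(0,N,8): rows(L[k:k+8],(p,R) if k==0 else L[k-1])
E
python3 l2.py
```

```text
14.9 [ 46.1 -44.4 -48.3  36.5 -28.9  22.4] [0.464 0.284 0.206] [-0.  0.  1.] 0.08513778206217416 [0.48926455 0.10896494 0.1503293 ]
(1, array([-3.11821047e+01,  8.16673777e+00,  1.43906641e+01,  9.62239263e+01,
        4.81963179e-12,  4.36178953e+01]))
minz [[0.48, 0.26, 0.21], [0.52, 0.2, 0.21], [0.55, 0.13, 0.22], [0.56, 0.05, 0.22], [0.57, -0.02, 0.23], [0.56, -0.1, 0.23], [0.54, -0.18, 0.23], [0.51, -0.25, 0.24]]
rot/row 3.61660915265867
[15, -19, 2] [-0.003, 0.037, -0.049]
[29, -40, 4] [-0.004, 0.075, -0.1]
[42, -61, 6] [-0.002, 0.114, -0.151]
[54, -84, 7] [0.001, 0.153, -0.203]
[64, -106, 9] [0.007, 0.192, -0.256]
[74, -130, 10] [0.015, 0.232, -0.31]
[82, -154, 12] [0.026, 0.272, -0.364]
[89, -179, 13] [0.038, 0.311, -0.42]
[6, -25, 1] [0.014, 0.038, -0.057]
[10, -51, 2] [0.03, 0.075, -0.116]
[13, -76, 3] [0.049, 0.112, -0.175]
[15, -102, 5] [0.069, 0.148, -0.235]
[16, -128, 6] [0.091, 0.183, -0.296]
[15, -154, 7] [0.116, 0.218, -0.358]
[13, -180, 8] [0.142, 0.251, -0.421]
[9, -206, 9] [0.17, 0.284, -0.484]
[-5, -26, 1] [0.028, 0.03, -0.065]
[-11, -51, 2] [0.058, 0.06, -0.131]
[-18, -76, 3] [0.089, 0.088, -0.198]
[-27, -101, 5] [0.122, 0.114, -0.266]
[-37, -125, 6] [0.156, 0.14, -0.335]
[-48, -149, 7] [0.191, 0.164, -0.404]
[-60, -172, 8] [0.228, 0.187, -0.473]
[-73, -195, 10] [0.266, 0.208, -0.544]
```

Emit:
step_arm --targets '[[1,[15,-19,2],[-0.003,0.037,-0.049]],[1,[29,-40,4],[-0.004,0.075,-0.1]],[1,[42,-61,6],[-0.002,0.114,-0.151]],[1,[54,-84,7],[0.001,0.153,-0.203]],[1,[64,-106,9],[0.007,0.192,-0.256]],[1,[74,-130,10],[0.015,0.232,-0.31]],[1,[82,-154,12],[0.026,0.272,-0.364]],[1,[89,-179,13],[0.038,0.311,-0.42]]]'

```text
time: 15.7
ee_pos: [0.5522, 0.103, 0.213]
tcp_rot: [178.3, 37.3, 164.6]
wrist_force: [0.5, -0.1, -0.4]
opening: 0.0856
grasp_force: 0.0
```

Emit:
step_arm --targets '[[1,[6,-25,1],[0.014,0.038,-0.057]],[1,[10,-51,2],[0.03,0.075,-0.116]],[1,[13,-76,3],[0.049,0.112,-0.175]],[1,[15,-102,5],[0.069,0.148,-0.235]],[1,[16,-128,6],[0.091,0.183,-0.296]],[1,[15,-154,7],[0.116,0.218,-0.358]],[1,[13,-180,8],[0.142,0.251,-0.421]],[1,[9,-206,9],[0.17,0.284,-0.484]]]'

```text
time: 16.5
ee_pos: [0.5608, -0.103, 0.2218]
tcp_rot: [177.8, 18.5, 136.3]
wrist_force: [0.9, -0.1, 0.2]
opening: 0.0852
grasp_force: 0.0
```

Emit:
step_arm --targets '[[1,[-5,-26,1],[0.028,0.03,-0.065]],[1,[-11,-51,2],[0.058,0.06,-0.131]],[1,[-18,-76,3],[0.089,0.088,-0.198]],[1,[-27,-101,5],[0.122,0.114,-0.266]],[1,[-37,-125,6],[0.156,0.14,-0.335]],[1,[-48,-149,7],[0.191,0.164,-0.404]],[1,[-60,-172,8],[0.228,0.187,-0.473]],[1,[-73,-195,10],[0.266,0.208,-0.544]]]'

```text
time: 17.3
ee_pos: [0.4875, -0.2978, 0.2317]
tcp_rot: [-179.8, -0.5, 105.2]
wrist_force: [-0.5, 0.1, 0.5]
opening: 0.0853
grasp_force: 0.0
```

```bash
python3 - <<'E'
from l2 import *
rows([(bar(0)+[0,0,.09],Rl(1)),(bar(0)-[0,0,.017],Rl(1))])
t,_=cloud("top");s,_=cloud("side")
wr=[cv2.resize(s[195:265,215:315,::-1],(400,300),interpolation=cv2.INTER_CUBIC),cv2.resize(t[170:240,200:300,::-1],(400,300),interpolation=cv2.INTER_CUBIC),cv2.resize(s[265:370,190:330,::-1],(400,300),interpolation=cv2.INTER_CUBIC)]
w,Ww=cloud("wrist");wr.append(cv2.resize(w[...,::-1],(400,300)))
cv2.imwrite("pics/f.png",np.vstack([np.hstack(wr[:2]),np.hstack(wr[2:])]))
m=(Ww[...,2]>.138)&(Ww[...,2]<.16)&(np.hypot(Ww[...,0]-.489,Ww[...,1]+.296)<.07)
if m.sum()>50:print("wrist bar",m.sum(),cv2.minAreaRect(Ww[m][:,:2].astype(np.float32)))
print(bar(0))
E
```

```text
17.3 [-31.5   8.5  13.9  95.9   0.2  43.3] [ 0.488 -0.298  0.232] [ 0.22 -0.8   0.56] 0.08532990688043994 [-0.54162269  0.12280918  0.48406208]
[1, 2, 6] [-0.007, -0.005, -0.0]
[1, 2, -101] [-0.007, -0.005, -0.0]
wrist bar 1850 ((0.48781561851501465, -0.2962775230407715), (0.011772263795137405, 0.12106531113386154), 15.685356140136719)
[ 0.48894918 -0.29590946  0.148     ]
```

View pics/f.png

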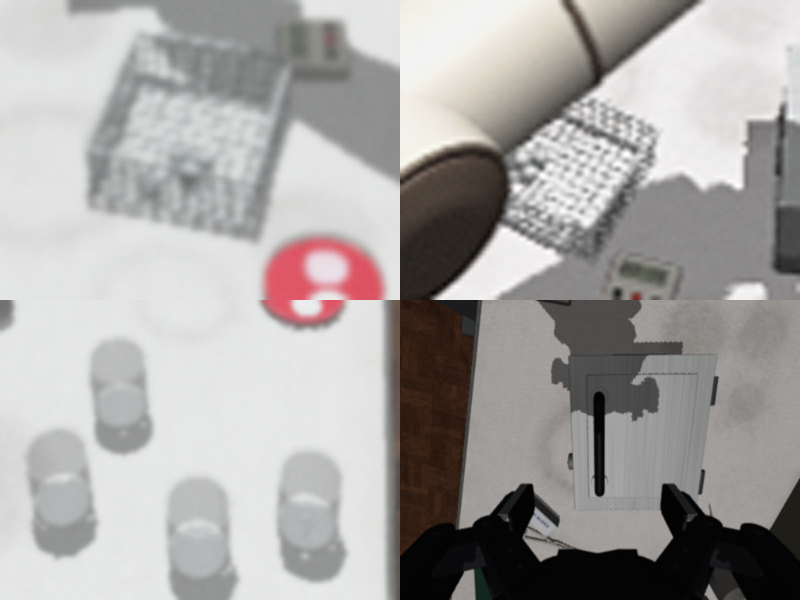

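Top-left and top-right: the balls lie at the basket's near wall, around (185,175) and (525,165), with none on the worktop. Bottom-left: the beaker at (120,385) stands upright and empty. Bottom-right: the lid bar at (600,445) is centred between the fingers. Lowering onto the bar.

Emit:
step_arm --targets '[[1,[0,1,-25],[-0.007,-0.005,0]],[1,[0,2,-50],[-0.007,-0.005,0]],[1,[0,2,-75],[-0.007,-0.005,0]],[1,[0,2,-92],[-0.007,-0.005,0]],[1,[0,2,-101],[-0.007,-0.005,0]],[1,[0,2,-101],[-0.007,-0.005,0]]]'

```text
time: 18.05
ee_pos: [0.4878, -0.2941, 0.1306]
tcp_rot: [-180.0, 0.1, 105.4]
wrist_force: [1.3, -0.1, 1.3]
opening: 0.0855
grasp_force: 0.0
```

Emit:
step_arm --targets '[[0,[0,0,0],[0,0,0]],[0,[0,0,0],[0,0,0]],[0,[0,0,0],[0,0,0]],[0,[0,0,0],[0,0,0]],[0,[0,0,0],[0,0,0]],[0,[0,0,0],[0,0,0]],[0,[0,0,0],[0,0,0]],[0,[0,0,0],[0,0,0]]]' --force 40

```text
time: 18.85
ee_pos: [0.4872, -0.2954, 0.1323]
tcp_rot: [-180.0, 0.2, 105.3]
wrist_force: [-5.0, -1.5, 3.8]
opening: 0.0106
grasp_force: 39.2
```

Emit:
step_arm --targets '[[0,[0,0,0],[0,0,0]],[0,[0,0,0],[0,0,0]],[0,[0,0,0],[0,0,0]],[0,[0,0,0],[0,0,0]]]'

```text
time: 19.25
ee_pos: [0.4872, -0.2954, 0.1322]
tcp_rot: [-180.0, 0.2, 105.3]
wrist_force: [-5.6, -1.0, 4.7]
opening: 0.0107
grasp_force: 39.2
```

```bash
python3 - <<'E'
from l2 import *
print(o["grasp_force"],bar(0))
b0=bar(0);off=p-b0;print("tcp-bar",off)
L=[(p+bar(a)-b0,R) for a in np.radians(np.arange(2.5,60.1,2.5))]
rows(L)
E
```

```text
19.25 [-31.2   6.7   1.   84.2  -0.1  43.5] [ 0.487 -0.295  0.132] [ 0.22 -0.79  0.57] 0.010721129952332875 [-5.63498702 -1.02548923  4.65316421]
39.2384147644043 [ 0.48894918 -0.29590946  0.148     ]
tcp-bar [-0.00179695  0.00051335 -0.01577107]
[2, 1, 6] [0.0, 0.0, 0.0]
[4, 1, 12] [0.0, 0.0, 0.0]
[7, 2, 17] [0.0, 0.0, 0.0]
[9, 2, 23] [0.0, 0.0, 0.0]
[12, 3, 28] [0.0, 0.0, 0.0]
[15, 4, 33] [0.0, 0.0, 0.0]
[19, 5, 39] [0.0, 0.0, 0.0]
[22, 6, 44] [0.0, 0.0, 0.0]
[26, 7, 48] [0.0, 0.0, 0.0]
[30, 8, 53] [0.0, 0.0, 0.0]
[34, 9, 57] [0.0, 0.0, 0.0]
[38, 10, 62] [0.0, 0.0, 0.0]
[43, 12, 66] [0.0, 0.0, 0.0]
[47, 13, 70] [0.0, 0.0, 0.0]
[52, 14, 73] [0.0, 0.0, 0.0]
[57, 16, 77] [0.0, 0.0, 0.0]
[62, 17, 80] [0.0, 0.0, 0.0]
[67, 18, 83] [0.0, 0.0, 0.0]
[73, 20, 86] [0.0, 0.0, 0.0]
[78, 21, 88] [0.0, 0.0, 0.0]
[84, 23, 90] [0.0, 0.0, 0.0]
[90, 24, 92] [0.0, 0.0, 0.0]
[95, 26, 94] [0.0, 0.0, 0.0]
[101, 27, 95] [0.0, 0.0, 0.0]
```

Emit:
step_arm --targets '[[0,[2,1,6],[0,0,0]],[0,[4,1,12],[0,0,0]],[0,[7,2,17],[0,0,0]],[0,[9,2,23],[0,0,0]],[0,[12,3,28],[0,0,0]],[0,[15,4,33],[0,0,0]],[0,[19,5,39],[0,0,0]],[0,[22,6,44],[0,0,0]]]'

```text
time: 20.05
ee_pos: [0.5081, -0.2896, 0.1761]
tcp_rot: [-179.8, 0.1, 105.3]
wrist_force: [-11.2, -3.5, 2.9]
opening: 0.0103
grasp_force: 39.0
```

Emit:
step_arm --targets '[[0,[4,1,4],[0,0,0]],[0,[8,2,9],[0,0,0]],[0,[12,3,13],[0,0,0]],[0,[16,4,18],[0,0,0]],[0,[21,6,22],[0,0,0]],[0,[25,7,26],[0,0,0]],[0,[30,8,29],[0,0,0]],[0,[35,10,33],[0,0,0]]]'

```text
time: 20.85
ee_pos: [0.5428, -0.2801, 0.2115]
tcp_rot: [-179.9, 0.3, 105.3]
wrist_force: [-15.3, -6.0, 14.1]
opening: 0.0103
grasp_force: 39.2
```

```bash
cat > ang.py <<'E'
from l2 import *
from scipy.optimize import minimize_scalar
off=np.array([-.0018,.0005,-.0158])
v=p-off-H;a=np.degrees(np.arctan2(v[2],-v@bx)-np.arctan2(.043,.135))
print("angle from tcp",a,"radius",np.hypot(v[2],v@bx),"expect",np.hypot(.135,.043),o["grasp_force"])
for n in("top","side"):
    _,W=cloud(n);X=W[np.isfinite(W).all(-1)]-H
    l=np.stack([-(X@bx),X@by,X[:,2]],1)
    m=(abs(l[:,1])<.09)&(l[:,2]>.03)&(np.hypot(l[:,0],l[:,2])<.175)&(abs(np.degrees(np.arctan2(l[:,2],l[:,0]))-a)<15)
    if m.sum()<50: print(n,"few");continue
    Q=l[m][:,[0,2]]
    r=least_squares(lambda t:-Q[:,0]*np.sin(t[0])+Q[:,1]*np.cos(t[0])-t[1],[np.radians(a),.008],loss="soft_l1",f_scale=.002)
    print(n,m.sum(),np.degrees(r.x[0]),r.x[1])
E
python3 ang.py
```

```text
20.85 [-27.2  13.1  17.   93.8  -0.3  47.6] [ 0.543 -0.28   0.211] [ 0.22 -0.79  0.57] 0.010264568756633863 [-15.26633874  -6.04239998  14.10027443]
angle from tcp 40.021999089596 radius 0.1446602594647079 expect 0.1416827441857335 39.248759150505066
top 539 38.4757489523597 0.010939820724633316
side 770 39.11452906222652 0.008806100303071274
```

Emit:
step_arm --targets '[[0,[0,0,4],[0,0,0]],[0,[3,1,7],[0,0,0]],[0,[8,2,10],[0,0,0]],[0,[14,4,13],[0,0,0]],[0,[19,5,15],[0,0,0]],[0,[25,7,17],[0,0,0]],[0,[31,8,19],[0,0,0]],[0,[36,10,21],[0,0,0]]]'

```text
time: 21.75
ee_pos: [0.5815, -0.2692, 0.2315]
tcp_rot: [179.9, 0.3, 105.4]
wrist_force: [-2.3, -7.3, 1.8]
opening: 0.0101
grasp_force: 39.1
```

```bash
python3 ang.py
```

```text
21.75 [-24.8  17.9  25.1  97.   -0.1  49.9] [ 0.581 -0.269  0.232] [ 0.22 -0.79  0.57] 0.010139009100437453 [-2.27014913 -7.28803592  1.75446967]
angle from tcp 57.724115705130906 radius 0.1470718456155714 expect 0.1416827441857335 39.097498655319214
top 401 58.31528528077876 0.0019901437934164664
side 650 57.18371855989589 0.0075815756829831485
```

Emit:
step_arm --targets '[[0,[3,1,1],[0,0,0]],[0,[6,2,1],[0,0,0]],[0,[6,2,1],[0,0,0]],[0,[6,2,1],[0,0,0]],[0,[6,2,1],[0,0,0]]]'

```text
time: 22.35
ee_pos: [0.5877, -0.2675, 0.2327]
tcp_rot: [179.8, 0.3, 105.3]
wrist_force: [-3.9, -5.5, 6.6]
opening: 0.0103
grasp_force: 41.3
```

```bash
python3 ang.py; cat > ang2.py <<'E'
from l2 import *
# lid plane direction: fit z against forward distance by RANSAC-like line, several views
for n in("side","top","side"):
    _,W=cloud(n);X=W[np.isfinite(W).all(-1)]-H
    l=np.stack([-(X@bx),X@by,X[:,2]],1)
    m=(abs(l[:,1])<.1)&(l[:,2]>.01)&(l[:,2]<.16)&(l[:,0]>-.03)&(l[:,0]<.11);Q=l[m][:,[0,2]]
    best=(0,)
    for t in np.radians(np.arange(50,70,.25)):
        d=-Q[:,0]*np.sin(t)+Q[:,1]*np.cos(t)
        for c0 in np.arange(-.012,.016,.001):
            k=(abs(d-c0)<.0012).sum()
            if k>best[0]:best=(k,np.degrees(t),c0)
    print(n,m.sum(),best)
E
python3 ang2.py
```

```text
22.35 [-24.4  18.6  26.1  97.2  -0.1  50.2] [ 0.588 -0.267  0.233] [ 0.22 -0.79  0.57] 0.01033193762502351 [-3.85448326 -5.46525335  6.58502971]
angle from tcp 60.26784580085486 radius 0.1467610184383847 expect 0.1416827441857335 41.3053822517395
top 485 60.72259416687937 0.002238496989530215
side 629 59.55649078028253 0.007429938980335366
22.45 [-24.4  18.6  26.1  97.2  -0.1  50.2] [ 0.588 -0.267  0.233] [ 0.22 -0.79  0.57] 0.01021239076108701 [-3.15138155 -4.98944215  6.23747414]
side 848 (np.int64(403), np.float64(58.5), np.float64(0.009000000000000018))
top 681 (np.int64(417), np.float64(59.99999999999999), np.float64(0.003000000000000013))
side 848 (np.int64(398), np.float64(59.00000000000001), np.float64(0.008000000000000018))
```

```bash
python3 - <<'E'
from l2 import *
print(o["wrist_force"],o["grasp_force"])
for n in("top","side"):
    pic,W=cloud(n);z=W[...,2];x=W[...,0];y=W[...,1]
    for nm,m in(("basket",(z>.011)&(z<.03)&(abs(x-.454)<.05)&(abs(y-.01)<.056)),("table",(z>.006)&(z<.03)&(x>.29)&(x<.75)&(y>-.15)&(y<.33)&~((abs(x-.454)<.085)&(abs(y-.01)<.095)))):
        k,lab,st,ce=cv2.connectedComponentsWithStats(m.astype(np.uint8),connectivity=4)
        for i in range(1,k):
            if st[i,4]>=4:q_=W[lab==i];print(n,nm,st[i,4],q_.mean(0).round(3),np.ptp(q_,0).round(3))
E
```

```text
22.6 [-24.4  18.6  26.1  97.2  -0.1  50.2] [ 0.588 -0.268  0.233] [ 0.22 -0.79  0.57] 0.010448075376434275 [-3.03868925 -5.45448052  7.22557085]
[-3.03868925 -5.45448052  7.22557085] 41.3018274307251
top table 19 [0.699 0.263 0.018] [0.045 0.01  0.023]
top table 4 [0.736 0.222 0.007] [0.003 0.01  0.003]
top table 7 [0.722 0.228 0.008] [0.015 0.013 0.004]
top table 5 [0.702 0.247 0.009] [0.013 0.008 0.007]
top table 9 [ 0.723 -0.032  0.016] [0.034 0.006 0.014]
top table 4 [ 0.738 -0.104  0.007] [0.011 0.006 0.004]
top table 4 [ 0.737 -0.127  0.009] [0.008 0.006 0.005]
top table 4 [ 0.656 -0.032  0.008] [0.01  0.007 0.006]
top table 4 [ 0.667 -0.09   0.006] [0.006 0.007 0.001]
top table 4 [ 0.626 -0.036  0.008] [0.003 0.012 0.005]
top table 4 [ 0.561 -0.083  0.008] [0.008 0.007 0.004]
top table 5 [ 0.545 -0.132  0.008] [0.005 0.008 0.005]
top table 5 [ 0.514 -0.123  0.008] [0.009 0.009 0.002]
top table 236 [0.34  0.136 0.01 ] [0.082 0.096 0.02 ]
top table 251 [ 0.366 -0.11   0.018] [0.076 0.071 0.022]
top table 4 [ 0.42  -0.121  0.009] [0.008 0.003 0.004]
top table 4 [0.319 0.065 0.007] [0.009 0.004 0.001]
top table 5 [0.327 0.032 0.009] [0.007 0.008 0.004]
top table 4 [0.298 0.035 0.007] [0.007 0.005 0.001]
top table 4 [ 0.295 -0.013  0.007] [0.007 0.005 0.003]
side basket 41 [0.45  0.037 0.018] [0.034 0.021 0.011]
side basket 7 [0.451 0.054 0.014] [0.012 0.006 0.007]
side table 214 [ 0.363 -0.101  0.019] [0.062 0.065 0.019]
side table 110 [0.717 0.024 0.019] [0.054 0.043 0.024]
side table 95 [0.644 0.055 0.018] [0.043 0.031 0.024]
side table 588 [0.344 0.133 0.009] [0.086 0.091 0.012]
side table 64 [0.628 0.205 0.018] [0.026 0.019 0.024]
side table 58 [0.5   0.268 0.021] [0.032 0.013 0.021]
side table 53 [0.662 0.315 0.018] [0.007 0.036 0.024]
side table 109 [0.489 0.308 0.018] [0.044 0.024 0.023]
```

No stray balls on the worktop; the balls show only inside the basket, and the bystanders have not moved. The lid is steady near 60°, so I hand in.

```bash
python3 -c "
from workcell import bot
print(bot.job_done())"
```

```text
the job is handed in; nothing more can be done
None
```

I handed the job in at about 22.7 s: the balls are in the basket, the empty beaker stands upright on the worktop, and the arm holds the lid at about 60° (estimates 58.5–60.7°). The four balls could not be counted one by one, but none showed on the worktop or in the beaker.

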